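Go / no-go check of a bearing bushing with a plug gauge

ROBOT

A 6-joint arm with a two-finger parallel gripper is mounted at the origin on a cart in front of the work surface, level with it; the furniture and walls round the work are solid. World frame = base frame: x ahead of the robot, y to its left, z up, the work surface at z = 0. Lengths are in m, angles in rad, forces in N, time in s.
With the tool pointing down it reaches from about 0.25 to 0.725 m from the base axis. Payload 9.7 kg.
Tool frame: the origin (TCP) lies midway between the tips of the shut fingers; the grasp point (between the pads) lies 19 mm behind it; x points along the fingers, y is the direction in which the jaws open and shut, and the axes are right-handed (so a half turn about x gives the same grasp; the last joint's range is limited). The gripper opens to 85 mm and grips with 20 to 120 N. Pads are 22 mm wide; open, the fingers measure 114 mm over their backs; the gripper's body (76 mm by 85 mm) begins 54 mm behind the grasp point. The pads swing forward as they close: fully open they stand 13 mm farther back than shut.
Start: joints at [1.124, 0.087, 0.176, 1.66, 0, 1.571], TCP at [0.238, 0.496, 0.231] pointing down, gripper open.
Joint ranges: [-3.13, 3.13], [-0.85, 1.81], [-1.15, 1.24], [-2.2, 2.28], [-1.44, 1.52], [-3.14, 3.14]. Speed limits (rad/s): [2.22, 2.22, 2.57, 3.14, 3.14, 3.14].

INTERFACE

Orientations are given as [roll, pitch, yaw] about the fixed x, y, z axes, in that order (R = Rz(yaw) Ry(pitch) Rx(roll)).
In Python, from bench import manip gives the robot as it stands.
- The arm moves only by the tool move_arm, never from a script. Its argument "rows" is a list of rows, each an object with "linear": the shift along the tool's x, y, z in cm, a list of three; "turn": the turn, a rotation vector about the tool's x, y, z in rad, a list of three; "gripper": the finger opening in cm, from 0 to 8.54. A call has exactly 8 rows; each row shifts and turns the commanded pose from where the row before left it, along the tool's axes as they then stand; what a row does not reach is not made up. A row lasts 1/10 s, in which the tool goes at most 50 mm and 8.59 degrees, less where a joint would pass 70% of its speed; a pose out of reach is approached as far as the arm can. A call is refused whole if a number of a shift passes 5 or a number of a turn 0.15, either way. A call with a gripper value outside its range is refused whole. The fingers move at their own pace and stop on an object; "grip_force" is the grip in N (left out, the last holds). Time passes only in rows, so rows that do not move let the fingers close, or fill a call up. It gives the time, the measured TCP pose, the force and the opening at its end, in the units of the state.
- manip.sense(): the state, without advancing time (a new reading comes with each control period).
- manip.camera(name): name is "scene" or "top"; returns (picture, depth): 384x512x3 uint8, blue, green, red; 384x512 float32, m along the optical axis (not along the pixel's ray), 0 where there is no reading.
- manip.camera_model(name): a dict with "K" (3x3 intrinsics, pixels), "D" ([k1, k2, p1, p2, k3] as OpenCV has them; the pictures are not rectified), "rvec" (rotation vector, rad) and "tvec" (3), from world to camera coordinates, as OpenCV has them. Camera axes: x right, y down, z forward; pixel columns grow to the right and rows downward; lengths in m; the calibration is good to about 2 mm. A picture is of the moment at which its call begins. camera_model takes no time and is no camera call.
- manip.sign_off(): hands the job in, once; it reports no verdict.
Trained networks look in the newest picture that a camera, given by its name, has taken for a name from the list of things; names that differ only in an ending like _2 or _b are one class to them, and where a whole thing is asked for, a point or a joint stands for the part that bears it (a point fixed in the world has none). Each returns a list of dicts, best first, with "conf" (0 to 1); they miss things now and then, are a little off and sometimes report something else, mostly with a low value. They report only what shows in the picture. A call takes as long as a camera call.
- manip.regions_of(label, camera): "pixels" (384x512 bool, what is visible of it) and "point" ([row, column] in pixels, amid what is visible of it).
- manip.mark_of(label, camera): "point" ([row, column] in pixels: a listed point, or the origin of a listed thing).
The state is a dict: "time": time; "joint_pos": joint angles; "dq": joint speeds; "effort": joint torques, N m; "tool_pos": TCP position; "tcp_rot": TCP orientation; "wrist_force": force on the tool from outside, world axes, zero at the start; "torque": the same for the moment, N m; "width": finger opening in m.
Only numpy, scipy, OpenCV 4.12 (cv2) and the standard library are available. Lean on these libraries where they do the work, as an engineer would, in place of code of your own. Each camera call takes 0.05 s, during which the arm holds its last target. There are 200 camera calls.

TASK

Check the bore of the brass bushing in the bearing housing with the thicker of the two double-ended plug gauges: slide its long, thinner go end into the bore until the collar is home against the bushing, take it out again, then offer the short, thicker no-go end squarely to the bore (from either side of the housing) and keep pressing it gently against the mouth for about a second to confirm that it will not enter. Then lay the gauge back in its empty cradle on the rack. Leave the slimmer gauge, the tape roll and the stopwatch where they are.

Things in the scene. Friction and masses are not known exactly. Their poses are not given: they have to be found in the camera images.
- gauge_mid (a point): Middle of the handle of the thicker plug gauge (the one to use), on its axis; grasp here. x runs along the gauge to the go end; z is up as it lies on the rack. Gauge 161 mm long, 0.17 to 0.33 kg, rigid metal. Handle: hexagonal bar 24 mm across flats, x = -48 to +42 mm, two flats upright (facing +-y), so fingers close along y from above.
- go_tip (a point): Centre of the flat face of the go end, 93 mm from gauge_mid along +x of the gauge. Go end: cylinder 28 mm diameter, 45 mm long, tip edge bevelled 3 mm; behind it a collar 40 mm diameter, 6 mm thick (its front 48 mm from gauge_mid)
- nogo_tip (a point): Centre of the flat face of the no-go end, 68 mm from gauge_mid along -x of the gauge. No-go end: cylinder 35 mm diameter, 20 mm long
- gauge: The same thicker gauge; origin and axes as gauge_mid
- slim_gauge_mid (a point): Middle of the handle of the slimmer gauge, not to be used: same handle and length, but 18 mm go end, 23 mm no-go end, 32 mm collar. It lies in the other cradle, pointing the same way. Which gauge lies in which cradle varies.
- bush_block: Fixed grey bearing housing standing on the worktop; origin under its middle on the worktop, z up. Body 62 mm (x) by 36 mm (y), top 94 mm up; foot 124 mm (x) by 36 mm (y), 18 mm thick, bolt heads up to 27 mm. The through bore runs level along y, its axis 60 mm above the worktop.
- bore (a point): Middle of the bore of the brass bushing; bore axis = y of this frame, z up. Bore 30.5 mm diameter, 40 mm long, open at both ends without bevel; the bushing is 43 mm outside diameter and stands 2 mm out of the housing at both sides. With the go end home, gauge_mid is 68 mm from here; with the no-go end against the mouth, 88 mm.
- mouth_left (a point): Centre of the bore's mouth on the housing's +y side, 20 mm from bore
- mouth_right (a point): Centre of the bore's mouth on the housing's -y side, 20 mm from bore
- cradle_a (a point): Where gauge_mid is when a gauge lies in the first cradle (rack's +y side); gauges lie along x of this frame, 52 mm above the worktop. A cradle is two open-topped 120-degree vees, each 8 mm thick, 43 mm wide, up to 51 mm above the worktop, 26 mm either side of this point along x; the handle is free between them.
- cradle_b (a point): The same for the second cradle (rack's -y side), 110 mm from the first. The rack is fixed; its wooden base is 90 mm (x) by 170 mm (y), 12 mm thick.
- tape_roll: Roll of masking tape lying flat, 82 mm diameter, 24 mm high, a bystander; origin at its underside
- stopwatch: Black stopwatch, 70x58x18 mm, a bystander; origin at its underside

How it is judged:
On the way, in this order (a step that is already met when the one before it is completed fails the run):
1. the go end is in the bore with the collar within 4 mm of the bushing's face (distance between gauge_mid and bore below 0.072 m and distance between go_tip and bore below 0.04 m and angle between the x axis of gauge_mid and the y axis of bore, either way round below 0.1 rad), for 0.2 s.
2. the no-go end's face is pressed on a mouth of the bore with over 1 N, within 6 mm of its centre and 0.12 rad of its axis, and does not enter ((distance between nogo_tip and mouth_left below 0.006 m or distance between nogo_tip and mouth_right below 0.006 m) and angle between the x axis of gauge_mid and the y axis of bore, either way round below 0.12 rad and contact force between gauge and bush_block above 1 N), for 0.2 s.
At the end, for the whole second after the job is handed in: The thicker gauge lies at rest in its cradle, either way round: its middle within 12 mm along, 6 mm across and 5 mm in height of the cradle point, its axis within 0.12 rad of the cradle's (((x of gauge_mid in the frame of cradle_a between -0.012 and 0.012 m and y of gauge_mid in the frame of cradle_a between -0.006 and 0.006 m and z of gauge_mid in the frame of cradle_a between -0.005 and 0.005 m) or (x of gauge_mid in the frame of cradle_b between -0.012 and 0.012 m and y of gauge_mid in the frame of cradle_b between -0.006 and 0.006 m and z of gauge_mid in the frame of cradle_b between -0.005 and 0.005 m)) and angle between the x axis of gauge_mid and the x axis of cradle_a, either way round below 0.12 rad and linear speed of gauge below 0.02 m/s); the robot touches nothing.
It fails at once if the gauge is rammed against the housing with more than 45 N (contact force between gauge and bush_block above 45 N).
It fails at once if the slimmer gauge is moved more than 15 mm (distance of slim_gauge_mid from where it was at the start of the episode above 0.015 m).
It fails at once if the tape roll or the stopwatch is moved more than 30 mm (distance of any of tape_roll, stopwatch from where it was at the start of the episode above 0.03 m).
It also fails if it takes over 61 s, if anything falls off the work surface, if the arm or the gripper's body presses on something with over 40 N, if the wrist force passes 120 N, or if a joint passes its speed limit or range.

## Working session

There is one attempt and no reset: what is moved stays moved. The work goes in short steps, Python scripts to look and compute and a tool call to move; the robot and the scene stay as the last step left them, time stands still between calls to the robot, and variables do not carry over. Pictures are saved under pics/ and viewed, about 8 in all and at most 12, crops included, and the job is handed in when it is done.

Besides the shell and the picture viewer there is one more tool, called after ">>>" as a command line: name --argument value ..., lists and objects as JSON in quotes. move_arm: Moves the arm, as the interface text tells. Its arguments: {"type":"object","properties":{"rows":{"type":"array","items":{"type":"object","properties":{"linear":{"type":"array","items":{"type":"number"}},"turn":{"type":"array","items":{"type":"number"}},"gripper":{"type":"number"}}}},"grip_force":{"type":"number"}},"required":["rows"]}

```bash
mkdir -p pics; ls; cat > h.py <<'E'
import numpy as np, cv2
from bench import manip
from scipy.spatial.transform import Rotation as Ro
def cam(n):
    m=manip.camera_model(n); R=cv2.Rodrigues(np.array(m["rvec"],float))[0]
    return np.array(m["K"],float),np.array(m["D"],float),R,np.array(m["tvec"],float).ravel()
def ray(n,rc):
    K,D,R,t=cam(n); rc=np.atleast_2d(np.array(rc,float))
    u=cv2.undistortPoints(rc[:,::-1].reshape(-1,1,2).copy(),K,D).reshape(-1,2)
    d=np.c_[u,np.ones(len(u))]
    return -R.T@t, d@R     # origin, world dirs with depth 1
def atz(n,rc,z):
    o,d=ray(n,rc); return o+d*((z-o[2])/d[:,2])[:,None]
def cloud(n,depth,mask):
    rc=np.argwhere(mask&(depth>0)); o,d=ray(n,rc); return o+d*depth[rc[:,0],rc[:,1]][:,None]
def proj(n,p):
    K,D,R,t=cam(n); return cv2.projectPoints(np.atleast_2d(np.array(p,float)),R,t,K,D)[0].reshape(-1,2)
E
python3 - <<'E'
from h import *
s=manip.sense(); print(s)
for n in("top","scene"):
    p,d=manip.camera(n); cv2.imwrite(f"pics/{n}0.png",p); np.save(f"{n}0.npy",d)
    for l in("gauge_mid","go_tip","nogo_tip","slim_gauge_mid","bore","mouth_left","mouth_right","cradle_a","cradle_b","bush_block"):
        print(n,l,[(np.round(r["point"],1).tolist(),round(r["conf"],2)) for r in manip.mark_of(l,n)])
E
```

```text
pics
{'time': 0.0, 'joint_pos': array([ 1.12400821e+00,  8.74249851e-02,  1.75116801e-01,  1.65979486e+00,
       -1.47931766e-05,  1.57079704e+00]), 'dq': array([-6.51710238e-04, -5.56294330e-04,  3.49996192e-03,  2.62491786e-05,
        1.22982196e-03, -1.37953665e-03]), 'effort': array([ 3.97225594e-03, -5.20378911e+01,  4.64813697e+01,  1.58292800e-02,
        3.29618424e-04,  3.73696423e-06]), 'tool_pos': array([0.23754115, 0.49579744, 0.23059347]), 'tcp_rot': array([-1.55947522,  1.56948953, -2.00626404]), 'wrist_force': array([ 0.34065675,  0.42498396, -0.82005033]), 'torque': array([ 0.00885104,  0.02658365, -0.00533484]), 'width': 0.08584487673426204}
top gauge_mid [([200.9, 167.4], 0.94), ([173.5, 158.8], 0.24)]
top go_tip [([172.1, 160.1], 0.62)]
top nogo_tip [([224.5, 169.7], 0.76)]
top slim_gauge_mid [([193.7, 199.6], 0.73), ([173.8, 357.4], 0.22)]
top bore [([171.8, 305.8], 0.71), ([170.9, 305.4], 0.34)]
top mouth_left [([171.9, 299.4], 0.8)]
top mouth_right [([170.2, 311.4], 0.71)]
top cradle_a [([203.6, 166.8], 0.77)]
top cradle_b [([203.6, 166.8], 0.77)]
top bush_block [([169.4, 304.4], 0.81)]
scene gauge_mid [([186.3, 166.8], 0.58)]
scene go_tip [([175.8, 180.7], 0.56)]
scene nogo_tip []
scene slim_gauge_mid [([193.7, 200.0], 0.76)]
scene bore [([208.0, 303.3], 0.78)]
scene mouth_left [([205.0, 299.6], 0.96)]
scene mouth_right [([206.1, 313.1], 0.77)]
scene cradle_a [([195.2, 199.6], 0.98), ([187.8, 168.7], 0.67), ([221.5, 307.6], 0.18)]
scene cradle_b [([195.2, 199.6], 0.98), ([187.8, 168.7], 0.67), ([221.5, 307.6], 0.18)]
scene bush_block [([223.4, 307.3], 0.69)]
```

```bash
python3 - <<'E'
from h import *
a=cv2.imread("pics/top0.png");b=cv2.imread("pics/scene0.png")
c=np.vstack([cv2.resize(a[130:260,120:390],(800,385)),cv2.resize(b[120:270,120:390],(800,215*2))[:]]);c=cv2.resize(c,(590,600))
cv2.imwrite("pics/v1.png",cv2.resize(a[130:270,120:400],(800,400),interpolation=cv2.INTER_CUBIC));cv2.imwrite("pics/v2.png",b)
for n,l,p,z in [("top","gm",[200.9,167.4],.052),("top","go",[172.1,160.1],.052),("top","nogo",[224.5,169.7],.052),("top","slim",[193.7,199.6],.052),("top","ml",[171.9,299.4],.06),("top","mr",[170.2,311.4],.06),("top","blk",[169.4,304.4],0),
 ("scene","gm",[186.3,166.8],.052),("scene","slim",[193.7,200],.052),("scene","go",[175.8,180.7],.052),("scene","bore",[208,303.3],.06),("scene","ml",[205,299.6],.06),("scene","mr",[206.1,313.1],.06),("scene","ca",[195.2,199.6],.052),("scene","ca2",[187.8,168.7],.052)]:
    print(n,l,atz(n,p,z).round(4))
for n in("top","scene"): print(n,ray(n,[192,256]))
E
```

```text
top gm [[0.4316 0.2669 0.052 ]]
top go [[0.5192 0.2895 0.052 ]]
top nogo [[0.3611 0.2598 0.052 ]]
top slim [[0.4515 0.1701 0.052 ]]
top ml [[ 0.5105 -0.1296  0.06  ]]
top mr [[ 0.515  -0.1658  0.06  ]]
top blk [[ 0.5268 -0.1522  0.    ]]
scene gm [[0.4363 0.2864 0.052 ]]
scene slim [[0.4455 0.1677 0.052 ]]
scene go [[0.5085 0.2839 0.052 ]]
scene bore [[ 0.4994 -0.1473  0.06  ]]
scene ml [[ 0.5088 -0.132   0.06  ]]
scene mr [[ 0.5204 -0.169   0.06  ]]
scene ca [[0.438  0.1642 0.052 ]]
scene ca2 [[0.4317 0.2756 0.052 ]]
top (array([ 0.34052648, -0.00143925,  1.22997439]), array([[ 0.09535137,  0.00228974, -0.99550721]]))
scene (array([-0.49728177, -0.52571084,  0.79701499]), array([[ 0.74324164,  0.39476875, -0.54049051]]))
```

View pics/v1.png

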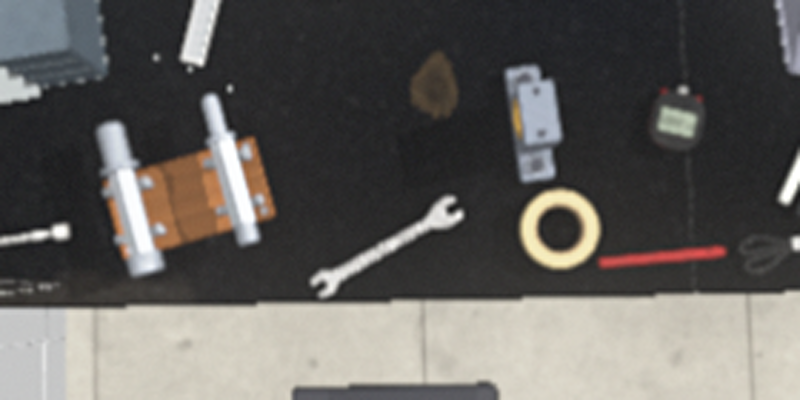

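View pics/v2.png

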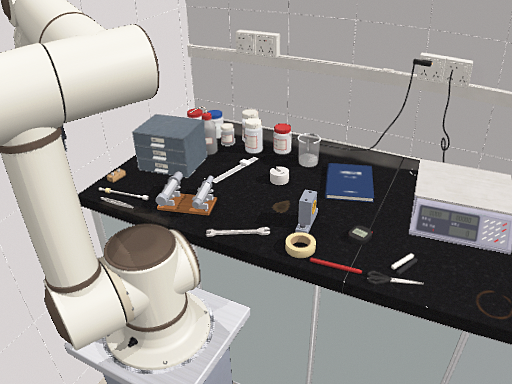

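The top view shows the thick gauge at left (crop ~(130,200)), its go end pointing away from the robot, and the slim gauge beside it. The housing is at ~(535,120) and the tape roll at (560,228). The scene view agrees. Next I'll refine the poses with depth.

```bash
python3 - <<'E'
from h import *
p,d=manip.camera("top"); ds=np.median([d]+[manip.camera("top")[1] for _ in range(3)],0)
np.save("topd.npy",ds)
def best(l,n="top"):
    r=manip.regions_of(l,n); print(l,[(x["conf"],x["pixels"].sum()) for x in r]); return r
r=best("bush_block")
m=cv2.dilate(r[0]["pixels"].astype(np.uint8),np.ones((5,5)))>0
c=cloud("top",ds,m); print(np.histogram(c[:,2],bins=np.arange(-.01,.12,.01)))
t=c[c[:,2]>.08]; print("top",len(t),np.median(t[:,2]))
for nm,q in(("body",t),("foot",c[(c[:,2]>.011)])):
    (cx,cy),(w,h),a=cv2.minAreaRect(q[:,:2].astype(np.float32)*1000); print(nm,cx,cy,w,h,a,"med",np.median(q[:,:2],0))
    u=np.linalg.svd(q[:,:2]-q[:,:2].mean(0))[2][0]; print("long axis",u,np.degrees(np.arctan2(u[1],u[0])))
for l in("gauge","slim_gauge_mid"):
    r=best(l)
    for x in r[:2]:
        c=cloud("top",ds,x["pixels"]); q=c[(c[:,2]>.03)]
        u=np.linalg.svd(q[:,:2]-q[:,:2].mean(0))[2][0]; u*=np.sign(u[0]); s=(q[:,:2]-q[:,:2].mean(0))@u
        print(l,q.mean(0),"yaw",np.arctan2(u[1],u[0]),"ends",q[:,:2].mean(0)+u*s.min(),q[:,:2].mean(0)+u*s.max(),s.max()-s.min(),"z",np.percentile(q[:,2],[50,90,99]))
E
```

```text
bush_block []Traceback (most recent call last):
  File "<stdin>", line 7, in <module>
IndexError: list index out of range
```

```bash
python3 - <<'E'
from h import *
ds=np.load("topd.npy")
c=cloud("top",ds,np.ones(ds.shape,bool))
def box(x0,x1,y0,y1,z0,z1): return c[(c[:,0]>x0)&(c[:,0]<x1)&(c[:,1]>y0)&(c[:,1]<y1)&(c[:,2]>z0)&(c[:,2]<z1)]
w=box(.4,.6,-.05,.05,-.05,.05); print("table z",np.median(w[:,2]),w[:,2].std())
for nm,q in(("body",box(.44,.60,-.22,-.08,.08,.12)),("foot",box(.44,.60,-.20,-.09,.011,.12))):
    (cx,cy),(w,h),a=cv2.minAreaRect(q[:,:2].astype(np.float32)*1000); print(nm,len(q),cx,cy,w,h,a,"mean",q.mean(0))
    u=np.linalg.svd(q[:,:2]-q[:,:2].mean(0))[2][0]; u*=np.sign(u[0]); print("yaw",np.arctan2(u[1],u[0]))
for nm,y0,y1 in(("thick",.22,.33),("slim",.12,.22)):
    q=box(.33,.56,y0,y1,.056,.09)
    u=np.linalg.svd(q[:,:2]-q[:,:2].mean(0),full_matrices=False)[2][0]; u*=np.sign(u[0]); m=q[:,:2].mean(0); s=(q[:,:2]-m)@u
    print(nm,len(q),m,"yaw",np.arctan2(u[1],u[0]),"ends",m+u*s.min(),m+u*s.max(),s.max()-s.min(),np.percentile(q[:,2],[50,90,99]))
    hh=np.histogram(s,bins=np.arange(-.1,.11,.01)); i=np.digitize(s,hh[1]); print([(round(hh[1][k-1],3),round(q[i==k,2].max(),3)) for k in np.unique(i)])
E
```

```text
table z -0.0007281308946073262 0.0018163343889354266
body 266 514.2239379882812 -152.5885009765625 58.972476959228516 36.286590576171875 7.048177719116211 mean [ 0.51372961 -0.15202101  0.09263106]
yaw 0.12268490614957749
foot 545 505.5854187011719 -153.68484497070312 139.53594970703125 41.097877502441406 9.606035232543945 mean [ 0.50852313 -0.15062766  0.05952839]
yaw 0.152272484188358
thick 472 [0.4353237  0.27490002] yaw 0.2718358322994969 ends [0.36138044 0.2542894 ] [0.51459749 0.29699645] 0.1590577113273457 [0.06297951 0.06723436 0.07129937]
[(np.float64(-0.08), np.float64(0.07)), (np.float64(-0.07), np.float64(0.07)), (np.float64(-0.06), np.float64(0.069)), (np.float64(-0.05), np.float64(0.066)), (np.float64(-0.04), np.float64(0.067)), (np.float64(-0.03), np.float64(0.068)), (np.float64(-0.02), np.float64(0.065)), (np.float64(-0.01), np.float64(0.066)), (np.float64(-0.0), np.float64(0.067)), (np.float64(0.01), np.float64(0.066)), (np.float64(0.02), np.float64(0.065)), (np.float64(0.03), np.float64(0.073)), (np.float64(0.04), np.float64(0.067)), (np.float64(0.05), np.float64(0.
[... 257 characters left out ...]
106824 0.06466361 0.0673177 ]
[(np.float64(-0.08), np.float64(0.061)), (np.float64(-0.07), np.float64(0.065)), (np.float64(-0.06), np.float64(0.065)), (np.float64(-0.05), np.float64(0.069)), (np.float64(-0.04), np.float64(0.067)), (np.float64(-0.03), np.float64(0.066)), (np.float64(-0.02), np.float64(0.067)), (np.float64(-0.01), np.float64(0.067)), (np.float64(-0.0), np.float64(0.066)), (np.float64(0.01), np.float64(0.069)), (np.float64(0.02), np.float64(0.066)), (np.float64(0.03), np.float64(0.066)), (np.float64(0.04), np.float64(0.067)), (np.float64(0.05), np.float64(0.06)), (np.float64(0.06), np.float64(0.062)), (np.float64(0.07), np.float64(0.061)), (np.float64(0.08), np.float64(0.059))]
```

```bash
cat >> h.py <<'E'
def Rdown(a):  # tool x down, tool y = jaw axis at world angle a
    x=np.array([0,0,-1.]);y=np.array([np.cos(a),np.sin(a),0]);return np.c_[x,y,np.cross(x,y)]
def pose():
    s=manip.sense(); return s,np.array(s["tool_pos"]),Ro.from_euler("xyz",s["tcp_rot"]).as_matrix()
def plan(pos,a,n):
    """n equal rows from measured pose to pos with jaw axis at world angle a (nearest half turn)"""
    s,p,R=pose(); c=[Rdown(a+k*np.pi) for k in(0,1)]
    v=[Ro.from_matrix(R.T@x).as_rotvec() for x in c]; k=int(np.argmin([np.linalg.norm(x) for x in v])); v=v[k]
    print("t",s["time"],"p",p.round(4),"F",np.round(s["wrist_force"],1),"T",np.round(s["torque"],2),"w",round(s["width"],4),"q",np.round(s["joint_pos"],2),"rot",v.round(3))
    d=(np.array(pos)-p)/n
    for i in range(n):
        Ri=R@Ro.from_rotvec(v*i/n).as_matrix(); print(np.round(Ri.T@d*100,2).tolist(),np.round(v/n,4).tolist())
E
python3 - <<'E'
from h import *
plan([.4265,.2724,.13],.272+np.pi/2,8)
E
```

```text
t 1.35 p [0.2376 0.496  0.2313] F [ 0.1 -0.3 -0.3] T [ 0.05 -0.   -0.02] w 0.0859 q [ 1.12  0.09  0.18  1.66 -0.    1.57] rot [-0.719  0.     0.   ]
[1.27, -1.5, 3.34] [-0.0898, 0.0, 0.0]
[1.27, -1.79, 3.19] [-0.0898, 0.0, 0.0]
[1.27, -2.07, 3.01] [-0.0898, 0.0, 0.0]
[1.27, -2.34, 2.82] [-0.0898, 0.0, 0.0]
[1.27, -2.58, 2.6] [-0.0898, 0.0, 0.0]
[1.27, -2.8, 2.35] [-0.0898, 0.0, 0.0]
[1.27, -3.0, 2.09] [-0.0898, 0.0, 0.0]
[1.27, -3.18, 1.82] [-0.0898, 0.0, 0.0]
```

>>> move_arm --rows '[{"linear": [1.27, -1.5, 3.34], "turn": [-0.09, 0, 0], "gripper": 8.5}, {"linear": [1.27, -1.79, 3.19], "turn": [-0.09, 0, 0], "gripper": 8.5}, {"linear": [1.27, -2.07, 3.01], "turn": [-0.09, 0, 0], "gripper": 8.5}, {"linear": [1.27, -2.34, 2.82], "turn": [-0.09, 0, 0], "gripper": 8.5}, {"linear": [1.27, -2.58, 2.6], "turn": [-0.09, 0, 0], "gripper": 8.5}, {"linear": [1.27, -2.8, 2.35], "turn": [-0.09, 0, 0], "gripper": 8.5}, {"linear": [1.27, -3.0, 2.09], "turn": [-0.09, 0, 0], "gripper": 8.5}, {"linear": [1.27, -3.18, 1.82], "turn": [-0.09, 0, 0], "gripper": 8.5}]'

```text
time: 2.15
tool_pos: [0.4275, 0.2712, 0.1293]
tcp_rot: [0.34, 1.57, 0.617]
wrist_force: [-0.3, 0.3, 1.1]
width: 0.0846
```

```bash
python3 - <<'E'
from h import *
plan([.4265,.2724,.0325],.272+np.pi/2,7)
E
```

```text
t 2.15 p [0.4275 0.2712 0.1293] F [-0.3  0.3  1.1] T [-0.01  0.05 -0.01] w 0.0846 q [ 0.57 -0.03 -0.14  1.46  0.    0.29] rot [ 0.005  0.    -0.   ]
[1.38, 0.02, -0.01] [0.0007, 0.0001, -0.0]
[1.38, 0.02, -0.01] [0.0007, 0.0001, -0.0]
[1.38, 0.02, -0.01] [0.0007, 0.0001, -0.0]
[1.38, 0.02, -0.01] [0.0007, 0.0001, -0.0]
[1.38, 0.02, -0.01] [0.0007, 0.0001, -0.0]
[1.38, 0.02, -0.01] [0.0007, 0.0001, -0.0]
[1.38, 0.02, -0.01] [0.0007, 0.0001, -0.0]
```

>>> move_arm --rows '[{"linear": [1.38, 0.02, 0], "gripper": 8.5}, {"linear": [1.38, 0.02, 0], "gripper": 8.5}, {"linear": [1.38, 0.02, 0], "gripper": 8.5}, {"linear": [1.38, 0.02, 0], "gripper": 8.5}, {"linear": [1.38, 0.02, 0], "gripper": 8.5}, {"linear": [1.38, 0.02, 0], "gripper": 8.5}, {"linear": [1.38, 0.02, 0], "gripper": 8.5}, {"linear": [0, 0, 0], "gripper": 8.5}]'

```text
$.rows[0]: bad value
```

>>> move_arm --rows '[{"linear": [0, 0, 0], "gripper": 1.5}, {"linear": [0, 0, 0], "gripper": 1.5}, {"linear": [0, 0, 0], "gripper": 1.5}, {"linear": [0, 0, 0], "gripper": 1.5}, {"linear": [0, 0, 0], "gripper": 1.5}, {"linear": [0, 0, 0], "gripper": 1.5}, {"linear": [0, 0, 0], "gripper": 1.5}, {"linear": [0, 0, 0], "gripper": 1.5}]' --grip_force 60

```text
$.rows[0]: bad value
```

```bash
python3 - <<'E'
from h import *
plan([.4265,.2724,.17],.272+np.pi/2,8)
E
```

```text
t 2.15 p [0.4275 0.2712 0.1293] F [-0.3  0.3  1.1] T [-0.01  0.05 -0.01] w 0.0846 q [ 0.57 -0.03 -0.14  1.46  0.    0.29] rot [ 0.005  0.    -0.   ]
[-0.51, 0.02, -0.01] [0.0006, 0.0001, -0.0]
[-0.51, 0.02, -0.01] [0.0006, 0.0001, -0.0]
[-0.51, 0.02, -0.01] [0.0006, 0.0001, -0.0]
[-0.51, 0.02, -0.01] [0.0006, 0.0001, -0.0]
[-0.51, 0.02, -0.01] [0.0006, 0.0001, -0.0]
[-0.51, 0.02, -0.01] [0.0006, 0.0001, -0.0]
[-0.51, 0.02, -0.01] [0.0006, 0.0001, -0.0]
[-0.51, 0.02, -0.01] [0.0006, 0.0001, -0.0]
```

Turn is required in each row.

>>> move_arm --rows '[{"linear": [1.38, 0.02, 0], "turn": [0, 0, 0], "gripper": 8.5}, {"linear": [1.38, 0.02, 0], "turn": [0, 0, 0], "gripper": 8.5}, {"linear": [1.38, 0.02, 0], "turn": [0, 0, 0], "gripper": 8.5}, {"linear": [1.38, 0.02, 0], "turn": [0, 0, 0], "gripper": 8.5}, {"linear": [1.38, 0.02, 0], "turn": [0, 0, 0], "gripper": 8.5}, {"linear": [1.38, 0.02, 0], "turn": [0, 0, 0], "gripper": 8.5}, {"linear": [1.38, 0.02, 0], "turn": [0, 0, 0], "gripper": 8.5}, {"linear": [0, 0, 0], "turn": [0, 0, 0], "gripper": 8.5}]'

```text
time: 2.95
tool_pos: [0.4252, 0.2733, 0.0308]
tcp_rot: [-2.835, 1.568, -2.562]
wrist_force: [-0.3, 0.5, -0.0]
width: 0.085
```

```bash
python3 - <<'E'
from h import *
plan([.4265,.2724,.0325],.272+np.pi/2,2)
E
```

```text
t 2.95 p [0.4252 0.2733 0.0308] F [-0.3  0.5 -0. ] T [-0.01  0.02 -0.  ] w 0.085 q [ 0.57  0.   -0.3   1.27 -0.    0.3 ] rot [ 0.002 -0.003  0.001]
[-0.09, -0.06, 0.05] [0.0008, -0.0015, 0.0005]
[-0.09, -0.06, 0.05] [0.0008, -0.0015, 0.0005]
```

>>> move_arm --rows '[{"linear": [-0.1, 0, 0], "turn": [0, 0, 0], "gripper": 1.5}, {"linear": [0, 0, 0], "turn": [0, 0, 0], "gripper": 1.5}, {"linear": [0, 0, 0], "turn": [0, 0, 0], "gripper": 1.5}, {"linear": [0, 0, 0], "turn": [0, 0, 0], "gripper": 1.5}, {"linear": [0, 0, 0], "turn": [0, 0, 0], "gripper": 1.5}, {"linear": [0, 0, 0], "turn": [0, 0, 0], "gripper": 1.5}, {"linear": [0, 0, 0], "turn": [0, 0, 0], "gripper": 1.5}, {"linear": [0, 0, 0], "turn": [0, 0, 0], "gripper": 1.5}]' --grip_force 60

```text
time: 3.75
tool_pos: [0.4274, 0.2719, 0.0352]
tcp_rot: [-1.207, 1.566, -0.936]
wrist_force: [2.1, -13.7, 9.2]
width: 0.023
```

```bash
python3 - <<'E'
from h import *
for i in range(3):
    plan([.4265,.2724,.17],.272+np.pi/2,1); manip.camera("top")
E
```

```text
t 3.75 p [0.4274 0.2719 0.0352] F [  2.1 -13.7   9.2] T [-2.75 -0.53  0.02] w 0.023 q [ 0.57 -0.   -0.3   1.28 -0.    0.3 ] rot [-0.001  0.002  0.004]
[-13.48, 0.02, -0.05] [-0.0006, 0.0017, 0.0044]
t 3.8 p [0.4274 0.2719 0.0352] F [  2.2 -13.1   9.1] T [-2.74 -0.51 -0.02] w 0.0227 q [ 0.57 -0.   -0.3   1.28 -0.    0.3 ] rot [-0.001  0.002  0.004]
[-13.48, 0.01, -0.05] [-0.0006, 0.0017, 0.0043]
t 3.85 p [0.4274 0.2719 0.0352] F [  3.4 -13.8  10.2] T [-2.68 -0.51 -0.03] w 0.023 q [ 0.57 -0.   -0.3   1.28 -0.    0.3 ] rot [-0.001  0.002  0.004]
[-13.48, 0.02, -0.05] [-0.0007, 0.0017, 0.0043]
```

>>> move_arm --rows '[{"linear": [-0.8, 0, 0], "turn": [0, 0, 0], "gripper": 1.5}, {"linear": [-1.5, 0, 0], "turn": [0, 0, 0], "gripper": 1.5}, {"linear": [-2, 0, 0], "turn": [0, 0, 0], "gripper": 1.5}, {"linear": [-2, 0, 0], "turn": [0, 0, 0], "gripper": 1.5}, {"linear": [-2, 0, 0], "turn": [0, 0, 0], "gripper": 1.5}, {"linear": [-2, 0, 0], "turn": [0, 0, 0], "gripper": 1.5}, {"linear": [-2, 0, 0], "turn": [0, 0, 0], "gripper": 1.5}, {"linear": [-1, 0, 0], "turn": [0, 0, 0], "gripper": 1.5}]'

```text
time: 4.7
tool_pos: [0.4267, 0.2744, 0.1698]
tcp_rot: [0.401, 1.568, 0.674]
wrist_force: [0.2, 0.7, -1.7]
width: 0.0232
```

```bash
python3 - <<'E'
from h import *
# bore frame: axis dir (left) and pre-insert point with go tip 25 mm off left mouth
b=np.array([.5140,-.1515]); a=.123; ax=np.array([-np.sin(a),np.cos(a)])
t=b+ax*(.020+.025+.093); print(t)
plan([*t,.16],a,16)
E
```

```text
[ 0.49706877 -0.01454259]
t 4.7 p [0.4267 0.2744 0.1698] F [ 0.2  0.7 -1.7] T [ 0.02 -0.01  0.01] w 0.0232 q [ 0.57 -0.03 -0.06  1.54  0.    0.3 ] rot [-1.42e+00  3.00e-03  1.00e-03]
[0.06, -1.86, -0.06] [-0.0888, 0.0002, 0.0001]
[0.06, -1.84, -0.23] [-0.0888, 0.0002, 0.0001]
[0.06, -1.82, -0.39] [-0.0888, 0.0002, 0.0001]
[0.06, -1.77, -0.55] [-0.0888, 0.0002, 0.0001]
[0.06, -1.72, -0.71] [-0.0888, 0.0002, 0.0001]
[0.06, -1.65, -0.86] [-0.0888, 0.0002, 0.0001]
[0.06, -1.57, -1.0] [-0.0888, 0.0002, 0.0001]
[0.06, -1.47, -1.13] [-0.0888, 0.0002, 0.0001]
[0.06, -1.37, -1.26] [-0.0888, 0.0002, 0.0001]
[0.06, -1.25, -1.38] [-0.0888, 0.0002, 0.0001]
[0.06, -1.12, -1.48] [-0.0888, 0.0002, 0.0001]
[0.06, -0.99, -1.58] [-0.0888, 0.0002, 0.0001]
[0.06, -0.84, -1.66] [-0.0888, 0.0002, 0.0001]
[0.06, -0.69, -1.72] [-0.0888, 0.0002, 0.0001]
[0.06, -0.54, -1.78] [-0.0888, 0.0002, 0.0001]
[0.06, -0.38, -1.82] [-0.0888, 0.0002, 0.0001]
```

```bash
sed -i 's/def plan(pos,a,n):/def plan(pos,a,n,flip=0):/; s/; v=v\[k\]/; v=v[1-k] if flip else v[k]/' h.py
python3 - <<'E'
from h import *
plan([.497,-.0145,.16],.123,16,1)
E
```

```text
t 4.7 p [0.4267 0.2744 0.1698] F [ 0.2  0.7 -1.7] T [ 0.02 -0.01  0.01] w 0.0232 q [ 0.57 -0.03 -0.06  1.54  0.    0.3 ] rot [ 1.721e+00  1.000e-03 -3.000e-03]
[0.06, -1.86, -0.06] [0.1076, 0.0001, -0.0002]
[0.06, -1.85, 0.13] [0.1076, 0.0001, -0.0002]
[0.06, -1.83, 0.33] [0.1076, 0.0001, -0.0002]
[0.06, -1.78, 0.53] [0.1076, 0.0001, -0.0002]
[0.06, -1.71, 0.72] [0.1076, 0.0001, -0.0002]
[0.06, -1.63, 0.9] [0.1076, 0.0001, -0.0002]
[0.06, -1.52, 1.07] [0.1076, 0.0001, -0.0002]
[0.06, -1.4, 1.22] [0.1076, 0.0001, -0.0002]
[0.06, -1.26, 1.37] [0.1076, 0.0001, -0.0002]
[0.06, -1.11, 1.49] [0.1076, 0.0001, -0.0002]
[0.06, -0.94, 1.6] [0.1076, 0.0001, -0.0002]
[0.06, -0.76, 1.69] [0.1076, 0.0001, -0.0002]
[0.06, -0.58, 1.77] [0.1076, 0.0001, -0.0002]
[0.06, -0.38, 1.82] [0.1076, 0.0001, -0.0002]
[0.06, -0.18, 1.85] [0.1076, 0.0001, -0.0002]
[0.06, 0.01, 1.86] [0.1076, 0.0001, -0.0002]
```

>>> move_arm --rows '[{"linear": [0.06, -1.86, -0.06], "turn": [0.1076, 0, 0], "gripper": 1.5}, {"linear": [0.06, -1.85, 0.13], "turn": [0.1076, 0, 0], "gripper": 1.5}, {"linear": [0.06, -1.83, 0.33], "turn": [0.1076, 0, 0], "gripper": 1.5}, {"linear": [0.06, -1.78, 0.53], "turn": [0.1076, 0, 0], "gripper": 1.5}, {"linear": [0.06, -1.71, 0.72], "turn": [0.1076, 0, 0], "gripper": 1.5}, {"linear": [0.06, -1.63, 0.9], "turn": [0.1076, 0, 0], "gripper": 1.5}, {"linear": [0.06, -1.52, 1.07], "turn": [0.1076, 0, 0], "gripper": 1.5}, {"linear": [0.06, -1.4, 1.22], "turn": [0.1076, 0, 0], "gripper": 1.5}]'

```text
time: 5.5
tool_pos: [0.4615, 0.1288, 0.1624]
tcp_rot: [2.78, 1.571, 2.189]
wrist_force: [0.3, -0.3, -1.1]
width: 0.023
```

>>> move_arm --rows '[{"linear": [0.06, -1.26, 1.37], "turn": [0.1076, 0, 0], "gripper": 1.5}, {"linear": [0.06, -1.11, 1.49], "turn": [0.1076, 0, 0], "gripper": 1.5}, {"linear": [0.06, -0.94, 1.6], "turn": [0.1076, 0, 0], "gripper": 1.5}, {"linear": [0.06, -0.76, 1.69], "turn": [0.1076, 0, 0], "gripper": 1.5}, {"linear": [0.06, -0.58, 1.77], "turn": [0.1076, 0, 0], "gripper": 1.5}, {"linear": [0.06, -0.38, 1.82], "turn": [0.1076, 0, 0], "gripper": 1.5}, {"linear": [0.06, -0.18, 1.85], "turn": [0.1076, 0, 0], "gripper": 1.5}, {"linear": [0.06, 0, 1.86], "turn": [0.1076, 0, 0], "gripper": 1.5}]'

```text
time: 6.3
tool_pos: [0.4965, -0.0157, 0.1576]
tcp_rot: [-2.846, 1.57, 1.985]
wrist_force: [1.2, 0.5, -1.9]
width: 0.0228
```

```bash
python3 - <<'E'
from h import *
manip.camera("top")
plan([.497,-.0145,.0432],.123,8)
E
```

```text
t 6.35 p [ 0.4969 -0.0177  0.1574] F [-0.5 -2.3 -1.9] T [-0.16  0.06  0.06] w 0.0229 q [-0.04 -0.05 -0.11  1.52 -0.    1.43] rot [-0.012  0.001  0.   ]
[1.43, 0.01, -0.04] [-0.0015, 0.0001, 0.0]
[1.43, 0.01, -0.04] [-0.0015, 0.0001, 0.0]
[1.43, 0.01, -0.04] [-0.0015, 0.0001, 0.0]
[1.43, 0.01, -0.04] [-0.0015, 0.0001, 0.0]
[1.43, 0.01, -0.04] [-0.0015, 0.0001, 0.0]
[1.43, 0.01, -0.04] [-0.0015, 0.0001, 0.0]
[1.43, 0.01, -0.04] [-0.0015, 0.0001, 0.0]
[1.43, 0.01, -0.04] [-0.0015, 0.0001, 0.0]
```

>>> move_arm --rows '[{"linear": [1.43, 0, -0.05], "turn": [-0.0015, 0, 0], "gripper": 1.5}, {"linear": [1.43, 0, -0.05], "turn": [-0.0015, 0, 0], "gripper": 1.5}, {"linear": [1.43, 0, -0.05], "turn": [-0.0015, 0, 0], "gripper": 1.5}, {"linear": [1.43, 0, -0.05], "turn": [-0.0015, 0, 0], "gripper": 1.5}, {"linear": [1.43, 0, -0.05], "turn": [-0.0015, 0, 0], "gripper": 1.5}, {"linear": [1.43, 0, -0.05], "turn": [-0.0015, 0, 0], "gripper": 1.5}, {"linear": [1.43, 0, -0.05], "turn": [-0.0015, 0, 0], "gripper": 1.5}, {"linear": [0, 0, 0], "turn": [0, 0, 0], "gripper": 1.5}]'

```text
time: 7.15
tool_pos: [0.4947, -0.0115, 0.0549]
tcp_rot: [-1.734, 1.567, 3.111]
wrist_force: [-1.7, -0.3, -2.0]
width: 0.0227
```

```bash
python3 - <<'E'
from h import *
L=[manip.camera("top") for _ in range(4)]
p=L[-1][0]; ds=np.median([x[1] for x in L],0); ps,_=manip.camera("scene")
for n in("top","scene"):
    for l in("go_tip","gauge_mid","mouth_left","mouth_right"): print(n,l,[(np.round(r["point"],1).tolist(),round(r["conf"],2)) for r in manip.mark_of(l,n)])
o=np.vstack([cv2.resize(p[140:210,230:350],(700,408),interpolation=3)]); cv2.imwrite("pics/v3.png",o)
cv2.imwrite("pics/v4.png",cv2.resize(ps[150:270,230:370],(700,600),interpolation=3))
plan([.497,-.0145,.0432],.123,2)
c=cloud("top",ds,np.ones(ds.shape,bool))
def box(x0,x1,y0,y1,z0,z1): return c[(c[:,0]>x0)&(c[:,0]<x1)&(c[:,1]>y0)&(c[:,1]<y1)&(c[:,2]>z0)&(c[:,2]<z1)]
q=box(.44,.60,-.22,-.115,.08,.12); (cx,cy),wh,a=cv2.minAreaRect(q[:,:2].astype(np.float32)*1000);print("body",len(q),cx,cy,wh,a,q.mean(0))
q=box(.44,.58,-.12,-.06,.05,.085); print("go end",len(q),q.mean(0),q.min(0),q.max(0))
u=q[:,1]; A=np.c_[q[:,1]-q[:,1].mean(),np.ones(len(q))]; print("x(y) fit",np.linalg.lstsq(A,q[:,0],rcond=None)[0])
E
```

```text
top go_tip [([206.6, 167.3], 0.6)]
top gauge_mid []
top mouth_left []
top mouth_right [([170.4, 308.6], 0.81)]
scene go_tip [([199.2, 291.5], 0.65)]
scene gauge_mid [([191.8, 259.0], 0.78)]
scene mouth_left [([205.9, 302.6], 0.56)]
scene mouth_right [([208.2, 314.5], 0.58)]
t 7.8 p [ 0.496  -0.0117  0.0575] F [-0.1  0.1 -2.1] T [0.01 0.02 0.02] w 0.023 q [-0.02 -0.04 -0.29  1.32  0.    1.41] rot [ 0.01  0.   -0.  ]
[0.71, 0.03, 0.15] [0.0049, 0.0, -0.0]
[0.71, 0.03, 0.15] [0.0049, 0.0, -0.0]
body 265 514.24365234375 -152.38787841796875 (59.302330017089844, 36.356998443603516) 6.711991786956787 [ 0.5139307  -0.15207112  0.09256015]
go end 11 [ 0.50295398 -0.10074754  0.07961637] [ 0.49406599 -0.10312455  0.07160957] [ 0.5168988  -0.09936804  0.0840546 ]
x(y) fit [1.28328246 0.50295398]
```

View pics/v3.png

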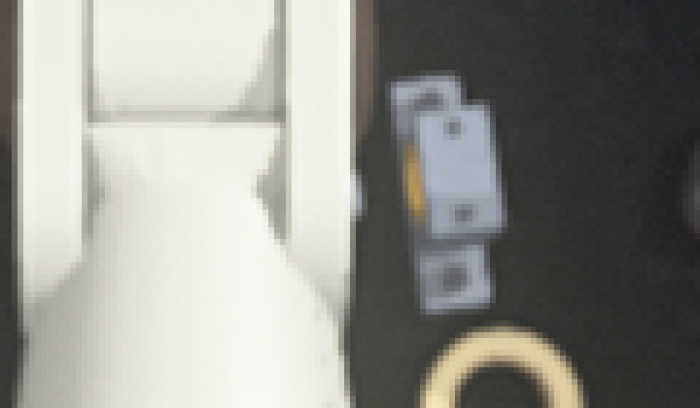

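View pics/v4.png

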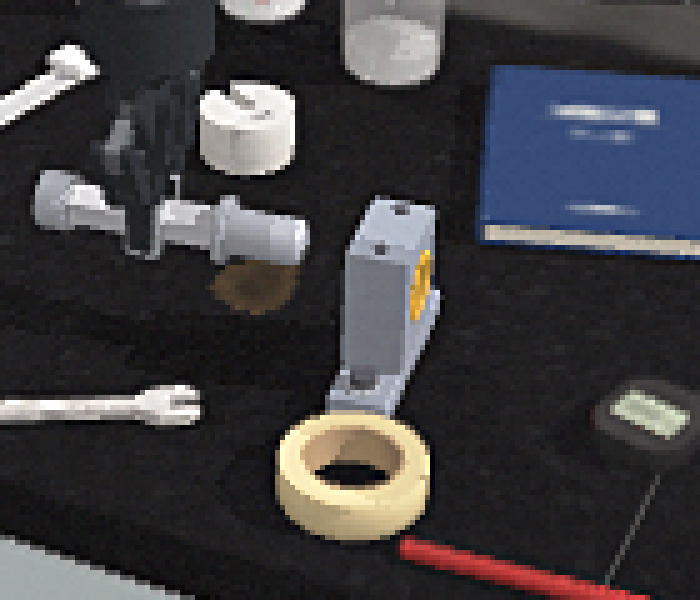

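```bash
python3 - <<'E'
from h import *
L=[manip.camera("scene") for _ in range(3)]
p=L[-1][0]; ds=np.median([x[1] for x in L],0)
hsv=cv2.cvtColor(p,cv2.COLOR_BGR2HSV); m=(hsv[...,0]>12)&(hsv[...,0]<30)&(hsv[...,1]>150)&(hsv[...,2]>100)
m[:195]=0;m[222:]=0;m[:,:305]=0;m[:,325:]=0
rc=np.argwhere(m); print(len(rc),rc.min(0),rc.max(0),rc.mean(0))
c=cloud("scene",ds,m); print("brass cloud med",np.median(c,0),c.min(0),c.max(0))
# predicted bushing outer rim for candidates vs mask extents
a=.12; ax=np.array([-np.sin(a),np.cos(a),0]); xx=np.array([np.cos(a),np.sin(a),0])
th=np.linspace(0,2*np.pi,60)
for b in([.514,-.152,.06],[.517,-.152,.06],[.511,-.152,.06],[.514,-.155,.06]):
    r=np.array(b)-ax*.020+.0215*(np.cos(th)[:,None]*xx+np.sin(th)[:,None]*np.array([0,0,1])); q=proj("scene",r)
    print(b,"rows",q[:,1].min().round(1),q[:,1].max().round(1),"cols",q[:,0].min().round(1),q[:,0].max().round(1))
s,P,R=pose(); g=P-R[:,0]*.0168; ga=-R[:,2] if R[1,2]>0 else R[:,2]
print("pose",P.round(4),"gauge dir",ga.round(3)); 
for d in(.093,.048,0,-.068): print(d,(g+ga*d).round(4),proj("scene",g+ga*d).round(1))
M=np.zeros(m.shape,bool); M[190:206,276:294]=1
c=cloud("scene",ds,M&(ds<1.6)); c=c[(c[:,2]>.05)&(c[:,1]>-.13)&(c[:,1]<-.05)]
v=c-g; al=v@ga; lat=v-al[:,None]*ga; k=(al>.05)&(al<.09); print("go cyl pts",k.sum(),"radius dist",np.percentile(np.linalg.norm(lat[k],axis=1),[10,50,90]),"lat mean",lat[k].mean(0))
E
```

```text
33 [200 312] [213 315] [206.45454545 313.54545455]
brass cloud med [ 0.52354129 -0.17175407  0.0599657 ] [ 0.49375741 -0.1759572   0.04659519] [ 0.5340582  -0.1662117   0.08237479]
[0.514, -0.152, 0.06] rows 199.7 214.5 cols 311.6 315.4
[0.517, -0.152, 0.06] rows 199.1 213.9 cols 312.0 315.8
[0.511, -0.152, 0.06] rows 200.2 215.0 cols 311.2 315.0
[0.514, -0.155, 0.06] rows 199.9 214.7 cols 312.6 316.4
pose [ 0.4959 -0.0117  0.0574] gauge dir [ 0.133 -0.991 -0.   ]
0.093 [ 0.5083 -0.1038  0.0742] [[290.6 198.6]]
0.048 [ 0.5023 -0.0592  0.0742] [[275.7 196. ]]
0 [ 0.4959 -0.0117  0.0742] [[260.1 193.2]]
-0.068 [0.4869 0.0557 0.0742] [[238.5 189.4]]
go cyl pts 129 radius dist [0.01323802 0.014431   0.01614323] lat mean [-0.00949499 -0.00126959  0.00685308]
```

```bash
cat >> h.py <<'E'
b=np.array([.514,-.152]); A=.120; ax=np.array([-np.sin(A),np.cos(A)])
def at(d): return b+ax*d
E
python3 - <<'E'
from h import *
plan([*at(.126),.0432],A,5)
E
```

```text
t 7.95 p [ 0.4959 -0.0117  0.0574] F [-0.3 -0.3 -2.4] T [ 0.   -0.02  0.01] w 0.0226 q [-0.02 -0.04 -0.29  1.32  0.    1.41] rot [ 0.013 -0.     0.   ]
[0.28, 0.02, 0.31] [0.0026, -0.0, 0.0]
[0.28, 0.02, 0.31] [0.0026, -0.0, 0.0]
[0.28, 0.02, 0.31] [0.0026, -0.0, 0.0]
[0.28, 0.02, 0.31] [0.0026, -0.0, 0.0]
[0.28, 0.02, 0.31] [0.0026, -0.0, 0.0]
```

>>> move_arm --rows '[{"linear": [0.28, 0.02, 0.31], "turn": [0.0026, 0, 0], "gripper": 1.5}, {"linear": [0.28, 0.02, 0.31], "turn": [0.0026, 0, 0], "gripper": 1.5}, {"linear": [0.28, 0.02, 0.31], "turn": [0.0026, 0, 0], "gripper": 1.5}, {"linear": [0.28, 0.02, 0.31], "turn": [0.0026, 0, 0], "gripper": 1.5}, {"linear": [0.28, 0.02, 0.31], "turn": [0.0026, 0, 0], "gripper": 1.5}, {"linear": [0, 0, 0], "turn": [0, 0, 0], "gripper": 1.5}, {"linear": [0, 0, 0], "turn": [0, 0, 0], "gripper": 1.5}, {"linear": [0, 0, 0], "turn": [0, 0, 0], "gripper": 1.5}]'

```text
time: 8.75
tool_pos: [0.499, -0.0269, 0.0435]
tcp_rot: [1.278, 1.571, -0.172]
wrist_force: [-0.3, 0.4, -2.6]
width: 0.023
```

```bash
python3 - <<'E'
from h import *
plan([*at(.126),.0432],A,1)
plan([*at(.068),.0432],A,8)
E
```

```text
t 8.75 p [ 0.499  -0.0269  0.0435] F [-0.3  0.4 -2.6] T [-0.03 -0.01 -0.04] w 0.023 q [-0.05 -0.02 -0.3   1.29 -0.    1.4 ] rot [-0.  0. -0.]
[0.03, -0.01, 0.0] [-0.0001, 0.0001, -0.0002]
t 8.75 p [ 0.499  -0.0269  0.0435] F [-0.3  0.4 -2.6] T [-0.03 -0.01 -0.04] w 0.023 q [-0.05 -0.02 -0.3   1.29 -0.    1.4 ] rot [-0.  0. -0.]
[0.0, -0.0, 0.73] [-0.0, 0.0, -0.0]
[0.0, -0.0, 0.73] [-0.0, 0.0, -0.0]
[0.0, -0.0, 0.73] [-0.0, 0.0, -0.0]
[0.0, -0.0, 0.73] [-0.0, 0.0, -0.0]
[0.0, -0.0, 0.73] [-0.0, 0.0, -0.0]
[0.0, -0.0, 0.73] [-0.0, 0.0, -0.0]
[0.0, -0.0, 0.73] [-0.0, 0.0, -0.0]
[0.0, -0.0, 0.73] [-0.0, 0.0, -0.0]
```

>>> move_arm --rows '[{"linear": [0, 0, 0.4], "turn": [0, 0, 0], "gripper": 1.5}, {"linear": [0, 0, 0.4], "turn": [0, 0, 0], "gripper": 1.5}, {"linear": [0, 0, 0.3], "turn": [0, 0, 0], "gripper": 1.5}, {"linear": [0, 0, 0.2], "turn": [0, 0, 0], "gripper": 1.5}, {"linear": [0, 0, 0.2], "turn": [0, 0, 0], "gripper": 1.5}, {"linear": [0, 0, 0.2], "turn": [0, 0, 0], "gripper": 1.5}, {"linear": [0, 0, 0.1], "turn": [0, 0, 0], "gripper": 1.5}, {"linear": [0, 0, 0], "turn": [0, 0, 0], "gripper": 1.5}]'

```text
time: 9.55
tool_pos: [0.5011, -0.0449, 0.0434]
tcp_rot: [0.878, 1.571, -0.573]
wrist_force: [-0.3, 0.4, -2.8]
width: 0.0232
```

```bash
python3 - <<'E'
from h import *
plan([*at(.068),.0432],A,8)
E
```

```text
t 9.55 p [ 0.5011 -0.0449  0.0434] F [-0.3  0.4 -2.8] T [-0.01 -0.    0.02] w 0.0232 q [-0.09 -0.01 -0.29  1.29 -0.    1.36] rot [-0.  0. -0.]
[0.0, 0.0, 0.5] [-0.0, 0.0, -0.0]
[0.0, 0.0, 0.5] [-0.0, 0.0, -0.0]
[0.0, 0.0, 0.5] [-0.0, 0.0, -0.0]
[0.0, 0.0, 0.5] [-0.0, 0.0, -0.0]
[0.0, 0.0, 0.5] [-0.0, 0.0, -0.0]
[0.0, 0.0, 0.5] [-0.0, 0.0, -0.0]
[0.0, 0.0, 0.5] [-0.0, 0.0, -0.0]
[0.0, 0.0, 0.5] [-0.0, 0.0, -0.0]
```

>>> move_arm --rows '[{"linear": [0, 0, 0.2], "turn": [0, 0, 0], "gripper": 1.5}, {"linear": [0, 0, 0.2], "turn": [0, 0, 0], "gripper": 1.5}, {"linear": [0, 0, 0.2], "turn": [0, 0, 0], "gripper": 1.5}, {"linear": [0, 0, 0.2], "turn": [0, 0, 0], "gripper": 1.5}, {"linear": [0, 0, 0.2], "turn": [0, 0, 0], "gripper": 1.5}, {"linear": [0, 0, 0.2], "turn": [0, 0, 0], "gripper": 1.5}, {"linear": [0, 0, 0.2], "turn": [0, 0, 0], "gripper": 1.5}, {"linear": [0, 0, 0], "turn": [0, 0, 0], "gripper": 1.5}]'

```text
time: 10.35
tool_pos: [0.5029, -0.059, 0.0434]
tcp_rot: [0.702, 1.57, -0.749]
wrist_force: [2.0, 0.2, -3.0]
width: 0.0227
```

```bash
python3 - <<'E'
from h import *
plan([*at(.068),.0432],A,8)
E
```

```text
t 10.35 p [ 0.5029 -0.059   0.0434] F [ 2.   0.2 -3. ] T [-0.12 -0.45  0.2 ] w 0.0227 q [-0.12 -0.01 -0.28  1.29 -0.    1.33] rot [-0.  0. -0.]
[0.0, -0.0, 0.32] [-0.0, 0.0, -0.0]
[0.0, -0.0, 0.32] [-0.0, 0.0, -0.0]
[0.0, -0.0, 0.32] [-0.0, 0.0, -0.0]
[0.0, -0.0, 0.32] [-0.0, 0.0, -0.0]
[0.0, -0.0, 0.32] [-0.0, 0.0, -0.0]
[0.0, -0.0, 0.32] [-0.0, 0.0, -0.0]
[0.0, -0.0, 0.32] [-0.0, 0.0, -0.0]
[0.0, -0.0, 0.32] [-0.0, 0.0, -0.0]
```

>>> move_arm --rows '[{"linear": [0, 0.05, 0.2], "turn": [0, 0, 0], "gripper": 1.5}, {"linear": [0, 0.05, 0.2], "turn": [0, 0, 0], "gripper": 1.5}, {"linear": [0, 0, 0.2], "turn": [0, 0, 0], "gripper": 1.5}, {"linear": [0, 0, 0.2], "turn": [0, 0, 0], "gripper": 1.5}, {"linear": [0, 0, 0.2], "turn": [0, 0, 0], "gripper": 1.5}, {"linear": [0, 0, 0.2], "turn": [0, 0, 0], "gripper": 1.5}, {"linear": [0, 0, 0.2], "turn": [0, 0, 0], "gripper": 1.5}, {"linear": [0, 0, 0.1], "turn": [0, 0, 0], "gripper": 1.5}]'

```text
time: 11.15
tool_pos: [0.5055, -0.0737, 0.0434]
tcp_rot: [-0.463, 1.571, -1.914]
wrist_force: [0.5, 0.3, -2.3]
width: 0.0227
```

```bash
python3 - <<'E'
from h import *
plan([*at(.068),.0432],A,8)
E
```

```text
t 11.15 p [ 0.5055 -0.0737  0.0434] F [ 0.5  0.3 -2.3] T [-0.01  0.06 -0.02] w 0.0227 q [-0.14  0.   -0.27  1.29 -0.    1.31] rot [-0.  0.  0.]
[0.0, -0.01, 0.13] [-0.0, 0.0, 0.0]
[0.0, -0.01, 0.13] [-0.0, 0.0, 0.0]
[0.0, -0.01, 0.13] [-0.0, 0.0, 0.0]
[0.0, -0.01, 0.13] [-0.0, 0.0, 0.0]
[0.0, -0.01, 0.13] [-0.0, 0.0, 0.0]
[0.0, -0.01, 0.13] [-0.0, 0.0, 0.0]
[0.0, -0.01, 0.13] [-0.0, 0.0, 0.0]
[0.0, -0.01, 0.13] [-0.0, 0.0, 0.0]
```

Contact is cleared. About 10 mm remains, so I'll go slowly until the collar touches.

>>> move_arm --rows '[{"linear": [0, 0, 0.15], "turn": [0, 0, 0], "gripper": 1.5}, {"linear": [0, 0, 0.15], "turn": [0, 0, 0], "gripper": 1.5}, {"linear": [0, 0, 0.15], "turn": [0, 0, 0], "gripper": 1.5}, {"linear": [0, 0, 0.15], "turn": [0, 0, 0], "gripper": 1.5}, {"linear": [0, 0, 0.15], "turn": [0, 0, 0], "gripper": 1.5}, {"linear": [0, 0, 0.1], "turn": [0, 0, 0], "gripper": 1.5}, {"linear": [0, 0, 0], "turn": [0, 0, 0], "gripper": 1.5}, {"linear": [0, 0, 0], "turn": [0, 0, 0], "gripper": 1.5}]'

```text
time: 11.95
tool_pos: [0.5065, -0.0819, 0.0434]
tcp_rot: [-1.997, 1.571, 2.835]
wrist_force: [0.3, -0.1, -2.2]
width: 0.0227
```

```bash
python3 - <<'E'
from h import *
plan([*at(.068),.0432],A,8)
E
```

```text
t 11.95 p [ 0.5065 -0.0819  0.0434] F [ 0.3 -0.1 -2.2] T [0.06 0.04 0.01] w 0.0227 q [-0.16  0.01 -0.27  1.29  0.    1.29] rot [-0. -0.  0.]
[0.0, -0.01, 0.03] [-0.0, -0.0, 0.0]
[0.0, -0.01, 0.03] [-0.0, -0.0, 0.0]
[0.0, -0.01, 0.03] [-0.0, -0.0, 0.0]
[0.0, -0.01, 0.03] [-0.0, -0.0, 0.0]
[0.0, -0.01, 0.03] [-0.0, -0.0, 0.0]
[0.0, -0.01, 0.03] [-0.0, -0.0, 0.0]
[0.0, -0.01, 0.03] [-0.0, -0.0, 0.0]
[0.0, -0.01, 0.03] [-0.0, -0.0, 0.0]
```

>>> move_arm --rows '[{"linear": [0, 0, 0.1], "turn": [0, 0, 0], "gripper": 1.5}, {"linear": [0, 0, 0.1], "turn": [0, 0, 0], "gripper": 1.5}, {"linear": [0, 0, 0.1], "turn": [0, 0, 0], "gripper": 1.5}, {"linear": [0, 0, 0.1], "turn": [0, 0, 0], "gripper": 1.5}, {"linear": [0, 0, 0], "turn": [0, 0, 0], "gripper": 1.5}, {"linear": [0, 0, 0], "turn": [0, 0, 0], "gripper": 1.5}, {"linear": [0, 0, 0], "turn": [0, 0, 0], "gripper": 1.5}, {"linear": [0, 0, 0], "turn": [0, 0, 0], "gripper": 1.5}]'

```text
time: 12.75
tool_pos: [0.507, -0.0858, 0.0434]
tcp_rot: [2.131, 1.571, 0.681]
wrist_force: [-0.6, -0.7, -2.0]
width: 0.023
```

```bash
python3 - <<'E'
from h import *
plan([*at(.068),.0432],A,8)
E
```

```text
t 12.75 p [ 0.507  -0.0858  0.0434] F [-0.6 -0.7 -2. ] T [ 0.03  0.03 -0.01] w 0.023 q [-0.17  0.01 -0.26  1.29  0.    1.28] rot [-0. -0. -0.]
[0.0, -0.01, -0.02] [-0.0, -0.0, -0.0]
[0.0, -0.01, -0.02] [-0.0, -0.0, -0.0]
[0.0, -0.01, -0.02] [-0.0, -0.0, -0.0]
[0.0, -0.01, -0.02] [-0.0, -0.0, -0.0]
[0.0, -0.01, -0.02] [-0.0, -0.0, -0.0]
[0.0, -0.01, -0.02] [-0.0, -0.0, -0.0]
[0.0, -0.01, -0.02] [-0.0, -0.0, -0.0]
[0.0, -0.01, -0.02] [-0.0, -0.0, -0.0]
```

>>> move_arm --rows '[{"linear": [0, 0, 0.1], "turn": [0, 0, 0], "gripper": 1.5}, {"linear": [0, 0, 0.1], "turn": [0, 0, 0], "gripper": 1.5}, {"linear": [0, 0, 0.1], "turn": [0, 0, 0], "gripper": 1.5}, {"linear": [0, 0, 0.1], "turn": [0, 0, 0], "gripper": 1.5}, {"linear": [0, 0, 0], "turn": [0, 0, 0], "gripper": 1.5}, {"linear": [0, 0, 0], "turn": [0, 0, 0], "gripper": 1.5}, {"linear": [0, 0, 0], "turn": [0, 0, 0], "gripper": 1.5}, {"linear": [0, 0, 0], "turn": [0, 0, 0], "gripper": 1.5}]'

```text
time: 13.55
tool_pos: [0.5071, -0.0864, 0.0434]
tcp_rot: [3.12, 1.564, 1.672]
wrist_force: [-1.1, 21.5, 0.8]
width: 0.0229
```

```bash
python3 - <<'E'
from h import *
plan([*at(.068),.0432],A,1)
E
```

```text
t 13.55 p [ 0.5071 -0.0864  0.0434] F [-1.1 21.5  0.8] T [ 3.87  0.43 -0.29] w 0.0229 q [-0.17  0.02 -0.26  1.3   0.01  1.28] rot [ 0.002 -0.007 -0.   ]
[0.02, -0.1, -0.2] [0.0023, -0.0072, -0.0001]
```

>>> move_arm --rows '[{"linear": [0, 0, -0.35], "turn": [0, 0, 0], "gripper": 1.5}, {"linear": [0, 0, -0.9], "turn": [0, 0, 0], "gripper": 1.5}, {"linear": [0, 0, -0.9], "turn": [0, 0, 0], "gripper": 1.5}, {"linear": [0, 0, -0.9], "turn": [0, 0, 0], "gripper": 1.5}, {"linear": [0, 0, -0.9], "turn": [0, 0, 0], "gripper": 1.5}, {"linear": [0, 0, -1.0], "turn": [0, 0, 0], "gripper": 1.5}, {"linear": [0, 0, -1.0], "turn": [0, 0, 0], "gripper": 1.5}, {"linear": [0, 0, -1.0], "turn": [0, 0, 0], "gripper": 1.5}]'

```text
time: 14.35
tool_pos: [0.4991, -0.0199, 0.0434]
tcp_rot: [1.498, 1.571, 0.048]
wrist_force: [0.5, -1.0, -1.6]
width: 0.023
```

```bash
python3 - <<'E'
from h import *
plan([*at(.135),.155],A,8)
E
```

```text
t 14.35 p [ 0.4991 -0.0199  0.0434] F [ 0.5 -1.  -1.6] T [ 0.03 -0.03  0.01] w 0.023 q [-0.04 -0.02 -0.3   1.29  0.    1.41] rot [ 0.  0. -0.]
[-1.39, -0.01, -0.03] [0.0, 0.0, -0.0]
[-1.39, -0.01, -0.03] [0.0, 0.0, -0.0]
[-1.39, -0.01, -0.03] [0.0, 0.0, -0.0]
[-1.39, -0.01, -0.03] [0.0, 0.0, -0.0]
[-1.39, -0.01, -0.03] [0.0, 0.0, -0.0]
[-1.39, -0.01, -0.03] [0.0, 0.0, -0.0]
[-1.39, -0.01, -0.03] [0.0, 0.0, -0.0]
[-1.39, -0.01, -0.03] [0.0, 0.0, -0.0]
```

>>> move_arm --rows '[{"linear": [-1.4, 0, 0], "turn": [0, 0, 0], "gripper": 1.5}, {"linear": [-1.4, 0, 0], "turn": [0, 0, 0], "gripper": 1.5}, {"linear": [-1.4, 0, 0], "turn": [0, 0, 0], "gripper": 1.5}, {"linear": [-1.4, 0, 0], "turn": [0, 0, 0], "gripper": 1.5}, {"linear": [-1.4, 0, 0], "turn": [0, 0, 0], "gripper": 1.5}, {"linear": [-1.4, 0, 0], "turn": [0, 0, 0], "gripper": 1.5}, {"linear": [-1.4, 0, 0], "turn": [0, 0, 0], "gripper": 1.5}, {"linear": [-1.4, 0, 0], "turn": [0, 0, 0], "gripper": 1.5}]'

```text
time: 15.15
tool_pos: [0.4992, -0.0209, 0.1566]
tcp_rot: [0.586, 1.571, -0.865]
wrist_force: [-0.2, -0.1, -2.5]
width: 0.023
```

>>> move_arm --rows '[{"linear": [0, 0, 2], "turn": [0, 0, 0], "gripper": 1.5}, {"linear": [0, 0, 3.2], "turn": [0, 0, 0], "gripper": 1.5}, {"linear": [0, 0, 3.4], "turn": [0, 0, 0], "gripper": 1.5}, {"linear": [0, 0, 3.4], "turn": [0, 0, 0], "gripper": 1.5}, {"linear": [0, 0, 3.4], "turn": [0, 0, 0], "gripper": 1.5}, {"linear": [0, 0, 3.4], "turn": [0, 0, 0], "gripper": 1.5}, {"linear": [0, 0, 3.4], "turn": [0, 0, 0], "gripper": 1.5}, {"linear": [0, 0, 2], "turn": [0, 0, 0], "gripper": 1.5}]'

```text
time: 15.95
tool_pos: [0.5281, -0.2633, 0.1555]
tcp_rot: [-1.19, 1.57, -2.643]
wrist_force: [0.5, 1.2, -1.9]
width: 0.0227
```

```bash
python3 - <<'E'
from h import *
p,d=manip.camera("scene"); cv2.imwrite("pics/v5.png",cv2.resize(p[130:280,240:420],(720,600),interpolation=3))
plan([*(at(-.110)+[.0008,0]),.0432],A,8)
E
```

```text
t 16.0 p [ 0.5282 -0.265   0.1552] F [-3.6 -0.4 -3. ] T [-0.    0.21 -0.04] w 0.0229 q [-0.46  0.17  0.12  1.52 -0.    0.99] rot [-0.003  0.001  0.   ]
[1.4, 0.0, -0.05] [-0.0003, 0.0001, 0.0001]
[1.4, 0.0, -0.05] [-0.0003, 0.0001, 0.0001]
[1.4, 0.0, -0.05] [-0.0003, 0.0001, 0.0001]
[1.4, 0.0, -0.05] [-0.0003, 0.0001, 0.0001]
[1.4, 0.0, -0.05] [-0.0003, 0.0001, 0.0001]
[1.4, 0.0, -0.05] [-0.0003, 0.0001, 0.0001]
[1.4, 0.0, -0.05] [-0.0003, 0.0001, 0.0001]
[1.4, 0.0, -0.05] [-0.0003, 0.0001, 0.0001]
```

View pics/v5.png

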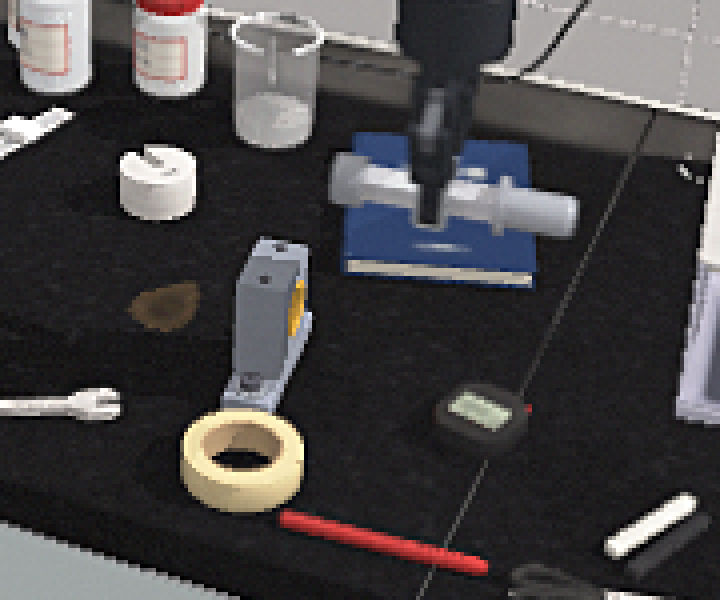

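The gauge is level to the right of the housing, its no-go end facing the bore. The housing, tape and stopwatch are undisturbed.

>>> move_arm --rows '[{"linear": [1.4, 0, 0], "turn": [0, 0, 0], "gripper": 1.5}, {"linear": [1.6, 0, 0], "turn": [0, 0, 0], "gripper": 1.5}, {"linear": [1.6, 0, 0], "turn": [0, 0, 0], "gripper": 1.5}, {"linear": [1.6, 0, 0], "turn": [0, 0, 0], "gripper": 1.5}, {"linear": [1.6, 0, 0], "turn": [0, 0, 0], "gripper": 1.5}, {"linear": [1.6, 0, 0], "turn": [0, 0, 0], "gripper": 1.5}, {"linear": [1.2, 0, 0], "turn": [0, 0, 0], "gripper": 1.5}, {"linear": [0.5, 0, 0], "turn": [0, 0, 0], "gripper": 1.5}]'

```text
time: 16.8
tool_pos: [0.5274, -0.2598, 0.0426]
tcp_rot: [-2.231, 1.569, 2.602]
wrist_force: [-0.1, 0.1, -2.9]
width: 0.0228
```

```bash
python3 - <<'E'
from h import *
manip.camera("top"); plan([*(at(-.096)+[.0008,0]),.0432],A,6)
E
```

```text
t 16.85 p [ 0.5275 -0.26    0.0426] F [ 0.1  0.1 -3.1] T [0.04 0.   0.03] w 0.023 q [-0.46  0.19 -0.08  1.31  0.    0.99] rot [ 0.001 -0.001  0.002]
[-0.01, 0.01, -0.21] [0.0001, -0.0002, 0.0003]
[-0.01, 0.01, -0.21] [0.0001, -0.0002, 0.0003]
[-0.01, 0.01, -0.21] [0.0001, -0.0002, 0.0003]
[-0.01, 0.01, -0.21] [0.0001, -0.0002, 0.0003]
[-0.01, 0.01, -0.21] [0.0001, -0.0002, 0.0003]
[-0.01, 0.01, -0.21] [0.0001, -0.0002, 0.0003]
```

>>> move_arm --rows '[{"linear": [-0.06, 0.02, -0.25], "turn": [0, 0, 0], "gripper": 1.5}, {"linear": [0, 0.02, -0.25], "turn": [0, 0, 0], "gripper": 1.5}, {"linear": [0, 0, -0.25], "turn": [0, 0, 0], "gripper": 1.5}, {"linear": [0, 0, -0.2], "turn": [0, 0, 0], "gripper": 1.5}, {"linear": [0, 0, -0.2], "turn": [0, 0, 0], "gripper": 1.5}, {"linear": [0, 0, -0.15], "turn": [0, 0, 0], "gripper": 1.5}, {"linear": [0, 0, -0.1], "turn": [0, 0, 0], "gripper": 1.5}, {"linear": [0, 0, 0], "turn": [0, 0, 0], "gripper": 1.5}]'

```text
time: 17.65
tool_pos: [0.5268, -0.247, 0.045]
tcp_rot: [-2.012, 1.571, 2.821]
wrist_force: [0.1, -0.7, -2.3]
width: 0.0228
```

```bash
python3 - <<'E'
from h import *
plan([*(at(-.090)+[.0008,0]),.0432],A,1)
E
```

```text
t 17.65 p [ 0.5268 -0.247   0.045 ] F [ 0.1 -0.7 -2.3] T [-0.04 -0.02  0.05] w 0.0228 q [-0.44  0.17 -0.09  1.31 -0.    1.01] rot [-0. -0.  0.]
[0.18, -0.06, -0.58] [-0.0, -0.0, 0.0001]
```

>>> move_arm --rows '[{"linear": [0.08, -0.03, -0.15], "turn": [0, 0, 0], "gripper": 1.5}, {"linear": [0.08, -0.03, -0.1], "turn": [0, 0, 0], "gripper": 1.5}, {"linear": [0, 0, -0.1], "turn": [0, 0, 0], "gripper": 1.5}, {"linear": [0, 0, -0.1], "turn": [0, 0, 0], "gripper": 1.5}, {"linear": [0, 0, -0.1], "turn": [0, 0, 0], "gripper": 1.5}, {"linear": [0, 0, 0], "turn": [0, 0, 0], "gripper": 1.5}, {"linear": [0, 0, 0], "turn": [0, 0, 0], "gripper": 1.5}, {"linear": [0, 0, 0], "turn": [0, 0, 0], "gripper": 1.5}]'

```text
time: 18.45
tool_pos: [0.5257, -0.2418, 0.0434]
tcp_rot: [0.918, 1.571, -0.533]
wrist_force: [0.4, 0.1, -1.9]
width: 0.0229
```

```bash
python3 - <<'E'
from h import *
plan([*(at(-.090)+[.0008,0]),.0432],A,1)
E
```

```text
t 18.45 p [ 0.5257 -0.2418  0.0434] F [ 0.4  0.1 -1.9] T [-0.    0.03  0.02] w 0.0229 q [-0.43  0.16 -0.1   1.3  -0.    1.02] rot [-0.  0. -0.]
[0.02, -0.0, -0.04] [-0.0001, 0.0001, -0.0001]
```

>>> move_arm --rows '[{"linear": [0, 0, -0.1], "turn": [0, 0, 0], "gripper": 1.5}, {"linear": [0, 0, -0.1], "turn": [0, 0, 0], "gripper": 1.5}, {"linear": [0, 0, 0], "turn": [0, 0, 0], "gripper": 1.5}, {"linear": [0, 0, 0], "turn": [0, 0, 0], "gripper": 1.5}, {"linear": [0, 0, 0], "turn": [0, 0, 0], "gripper": 1.5}, {"linear": [0, 0, 0], "turn": [0, 0, 0], "gripper": 1.5}, {"linear": [0, 0, 0], "turn": [0, 0, 0], "gripper": 1.5}, {"linear": [0, 0, 0], "turn": [0, 0, 0], "gripper": 1.5}]'

```text
time: 19.25
tool_pos: [0.5255, -0.2413, 0.0436]
tcp_rot: [0.032, 1.568, -1.42]
wrist_force: [-0.1, -8.3, -2.5]
width: 0.023
```

```bash
python3 - <<'E'
from h import *
plan([*(at(-.090)+[.0008,0]),.0432],A,1)
E
```

```text
t 19.25 p [ 0.5255 -0.2413  0.0436] F [-0.1 -8.3 -2.5] T [-1.58 -0.04 -0.  ] w 0.023 q [-0.43  0.16 -0.1   1.3  -0.    1.02] rot [-0.001  0.003 -0.   ]
[0.04, 0.01, 0.01] [-0.0012, 0.003, -0.0001]
```

It presses with 8 N exactly where expected. I'll hold for another 0.8 s.

>>> move_arm --rows '[{"linear": [0, 0, -0.05], "turn": [0, 0, 0], "gripper": 1.5}, {"linear": [0, 0, 0], "turn": [0, 0, 0], "gripper": 1.5}, {"linear": [0, 0, 0], "turn": [0, 0, 0], "gripper": 1.5}, {"linear": [0, 0, 0], "turn": [0, 0, 0], "gripper": 1.5}, {"linear": [0, 0, 0], "turn": [0, 0, 0], "gripper": 1.5}, {"linear": [0, 0, 0], "turn": [0, 0, 0], "gripper": 1.5}, {"linear": [0, 0, 0], "turn": [0, 0, 0], "gripper": 1.5}, {"linear": [0, 0, 0], "turn": [0, 0, 0], "gripper": 1.5}]'

```text
time: 20.05
tool_pos: [0.5255, -0.2413, 0.0437]
tcp_rot: [0.027, 1.567, -1.425]
wrist_force: [1.1, -11.0, -4.5]
width: 0.0229
```

```bash
python3 - <<'E'
from h import *
p,d=manip.camera("scene"); cv2.imwrite("pics/v6.png",cv2.resize(p[150:270,260:400],(700,600),interpolation=3))
plan([*(at(-.090)+[.0008,0]),.0432],A,1)
E
```

```text
t 20.1 p [ 0.5255 -0.2413  0.0437] F [  0.2 -10.4  -4.5] T [-2.07 -0.08  0.  ] w 0.0228 q [-0.43  0.16 -0.11  1.3  -0.    1.02] rot [-0.002  0.004 -0.   ]
[0.05, 0.01, 0.01] [-0.0016, 0.0039, -0.0001]
```

View pics/v6.png

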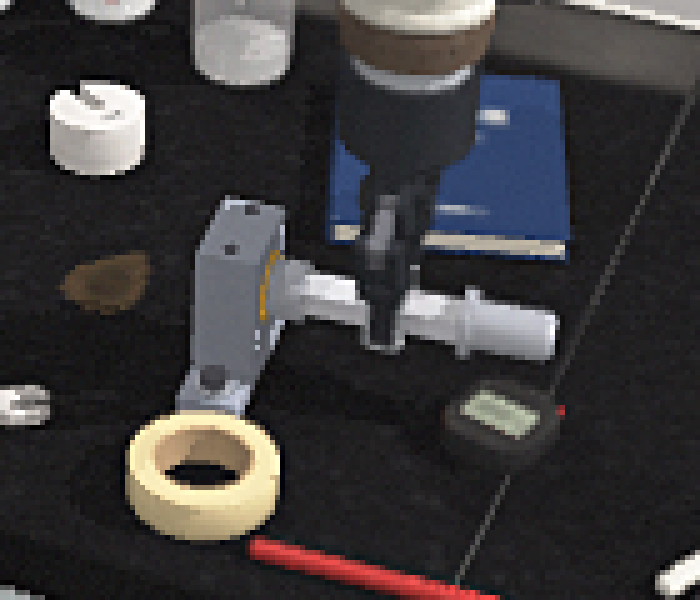

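The no-go face sits squarely on the brass ring and has not entered. Backing off, lifting and returning to the rack.

>>> move_arm --rows '[{"linear": [0, 0, 0.4], "turn": [0, 0, 0], "gripper": 1.5}, {"linear": [0, 0, 1.0], "turn": [0, 0, 0], "gripper": 1.5}, {"linear": [0, 0, 1.2], "turn": [0, 0, 0], "gripper": 1.5}, {"linear": [-1, 0, 0.5], "turn": [0, 0, 0], "gripper": 1.5}, {"linear": [-2.5, 0, 0], "turn": [0, 0, 0], "gripper": 1.5}, {"linear": [-3, 0, 0], "turn": [0, 0, 0], "gripper": 1.5}, {"linear": [-3, 0, 0], "turn": [0, 0, 0], "gripper": 1.5}, {"linear": [-2, 0, 0], "turn": [0, 0, 0], "gripper": 1.5}]'

```text
time: 20.9
tool_pos: [0.5295, -0.2707, 0.1616]
tcp_rot: [1.035, 1.568, -0.416]
wrist_force: [0.3, 0.2, -1.8]
width: 0.0228
```

```bash
python3 - <<'E'
from h import *
manip.camera("top"); plan([.4274,.2735,.16],.272+np.pi/2,24,1)
E
```

```text
t 20.95 p [ 0.5302 -0.2711  0.1645] F [-1.   0.   0.5] T [0.03 0.09 0.07] w 0.0229 q [-0.47  0.17  0.14  1.53  0.    0.98] rot [-1.723e+00  7.000e-03 -1.000e-03]
[0.01, -0.15, -2.3] [-0.0718, 0.0003, -0.0]
[0.01, 0.01, -2.31] [-0.0718, 0.0003, -0.0]
[0.01, 0.18, -2.3] [-0.0718, 0.0003, -0.0]
[0.01, 0.34, -2.28] [-0.0718, 0.0003, -0.0]
[0.01, 0.5, -2.25] [-0.0718, 0.0003, -0.0]
[0.01, 0.66, -2.21] [-0.0718, 0.0003, -0.0]
[0.01, 0.82, -2.16] [-0.0718, 0.0003, -0.0]
[0.01, 0.97, -2.09] [-0.0718, 0.0003, -0.0]
[0.02, 1.12, -2.02] [-0.0718, 0.0003, -0.0]
[0.02, 1.26, -1.93] [-0.0718, 0.0003, -0.0]
[0.02, 1.4, -1.84] [-0.0718, 0.0003, -0.0]
[0.02, 1.53, -1.73] [-0.0718, 0.0003, -0.0]
[0.02, 1.65, -1.62] [-0.0718, 0.0003, -0.0]
[0.02, 1.76, -1.5] [-0.0718, 0.0003, -0.0]
[0.02, 1.86, -1.37] [-0.0718, 0.0003, -0.0]
[0.02, 1.96, -1.23] [-0.0718, 0.0003, -0.0]
[0.02, 2.04, -1.08] [-0.0718, 0.0003, -0.0]
[0.02, 2.11, -0.94] [-0.0718, 0.0003, -0.0]
[0.02, 2.17, -0.78] [-0.0718, 0.0003, -0.0]
[0.02, 2.22, -0.62] [-0.0718, 0.0003, -0.0]
[0.02, 2.26, -0.46] [-0.0718, 0.0003, -0.0]
[0.02, 2.29, -0.3] [-0.0718, 0.0003, -0.0]
[0.02, 2.31, -0.13] [-0.0718, 0.0003, -0.0]
[0.02, 2.31, 0.03] [-0.0718, 0.0003, -0.0]
```

>>> move_arm --rows '[{"linear": [0, -0.15, -2.3], "turn": [-0.072, 0, 0], "gripper": 1.5}, {"linear": [0, 0.01, -2.31], "turn": [-0.072, 0, 0], "gripper": 1.5}, {"linear": [0, 0.18, -2.3], "turn": [-0.072, 0, 0], "gripper": 1.5}, {"linear": [0, 0.34, -2.28], "turn": [-0.072, 0, 0], "gripper": 1.5}, {"linear": [0, 0.5, -2.25], "turn": [-0.072, 0, 0], "gripper": 1.5}, {"linear": [0, 0.66, -2.21], "turn": [-0.072, 0, 0], "gripper": 1.5}, {"linear": [0, 0.82, -2.16], "turn": [-0.072, 0, 0], "gripper": 1.5}, {"linear": [0, 0.97, -2.09], "turn": [-0.072, 0, 0], "gripper": 1.5}]'

```text
time: 21.75
tool_pos: [0.4943, -0.0881, 0.1582]
tcp_rot: [-3.019, 1.571, 2.392]
wrist_force: [-0.0, -0.9, -2.8]
width: 0.0233
```

>>> move_arm --rows '[{"linear": [0, 1.12, -2.02], "turn": [-0.072, 0, 0], "gripper": 1.5}, {"linear": [0, 1.26, -1.93], "turn": [-0.072, 0, 0], "gripper": 1.5}, {"linear": [0, 1.4, -1.84], "turn": [-0.072, 0, 0], "gripper": 1.5}, {"linear": [0, 1.53, -1.73], "turn": [-0.072, 0, 0], "gripper": 1.5}, {"linear": [0, 1.65, -1.62], "turn": [-0.072, 0, 0], "gripper": 1.5}, {"linear": [0, 1.76, -1.5], "turn": [-0.072, 0, 0], "gripper": 1.5}, {"linear": [0, 1.86, -1.37], "turn": [-0.072, 0, 0], "gripper": 1.5}, {"linear": [0, 1.96, -1.23], "turn": [-0.072, 0, 0], "gripper": 1.5}]'

```text
time: 22.55
tool_pos: [0.4595, 0.0935, 0.1583]
tcp_rot: [2.454, 1.571, 2.158]
wrist_force: [0.2, -0.7, -2.0]
width: 0.0233
```

>>> move_arm --rows '[{"linear": [0, 2.04, -1.08], "turn": [-0.072, 0, 0], "gripper": 1.5}, {"linear": [0, 2.11, -0.94], "turn": [-0.072, 0, 0], "gripper": 1.5}, {"linear": [0, 2.17, -0.78], "turn": [-0.072, 0, 0], "gripper": 1.5}, {"linear": [0, 2.22, -0.62], "turn": [-0.072, 0, 0], "gripper": 1.5}, {"linear": [0, 2.26, -0.46], "turn": [-0.072, 0, 0], "gripper": 1.5}, {"linear": [0, 2.29, -0.3], "turn": [-0.072, 0, 0], "gripper": 1.5}, {"linear": [0, 2.31, -0.13], "turn": [-0.072, 0, 0], "gripper": 1.5}, {"linear": [0, 2.31, 0.03], "turn": [-0.072, 0, 0], "gripper": 1.5}]'

```text
time: 23.35
tool_pos: [0.4246, 0.2749, 0.1582]
tcp_rot: [2.972, 1.571, -3.032]
wrist_force: [-0.1, 0.5, -2.9]
width: 0.0232
```

```bash
python3 - <<'E'
from h import *
manip.camera("top");manip.camera("top"); plan([.4274,.2722,.055],.272+np.pi/2,8)
E
```

```text
t 23.45 p [0.4243 0.2759 0.158 ] F [-0.8 -1.1 -1.8] T [-0.03  0.03  0.  ] w 0.023 q [ 0.58 -0.03 -0.09  1.52  0.    0.29] rot [ 0.009 -0.    -0.001]
[1.29, -0.06, 0.03] [0.0012, -0.0001, -0.0001]
[1.29, -0.06, 0.03] [0.0012, -0.0001, -0.0001]
[1.29, -0.06, 0.03] [0.0012, -0.0001, -0.0001]
[1.29, -0.06, 0.03] [0.0012, -0.0001, -0.0001]
[1.29, -0.06, 0.02] [0.0012, -0.0001, -0.0001]
[1.29, -0.06, 0.02] [0.0012, -0.0001, -0.0001]
[1.29, -0.06, 0.02] [0.0012, -0.0001, -0.0001]
[1.29, -0.06, 0.02] [0.0012, -0.0001, -0.0001]
```

>>> move_arm --rows '[{"linear": [1.29, -0.06, 0.03], "turn": [0.001, 0, 0], "gripper": 1.5}, {"linear": [1.29, -0.06, 0.03], "turn": [0.001, 0, 0], "gripper": 1.5}, {"linear": [1.29, -0.06, 0.03], "turn": [0.001, 0, 0], "gripper": 1.5}, {"linear": [1.29, -0.06, 0.03], "turn": [0.001, 0, 0], "gripper": 1.5}, {"linear": [1.29, -0.06, 0.02], "turn": [0.001, 0, 0], "gripper": 1.5}, {"linear": [1.29, -0.06, 0.02], "turn": [0.001, 0, 0], "gripper": 1.5}, {"linear": [1.29, -0.06, 0.02], "turn": [0.001, 0, 0], "gripper": 1.5}, {"linear": [1.0, -0.06, 0.02], "turn": [0.001, 0, 0], "gripper": 1.5}]'

```text
time: 24.25
tool_pos: [0.4278, 0.2698, 0.0567]
tcp_rot: [-2.867, 1.57, -2.598]
wrist_force: [0.4, -0.2, -2.5]
width: 0.0232
```

```bash
python3 - <<'E'
from h import *
manip.camera("top");manip.camera("top"); plan([.4274,.2719,.0352],.272+np.pi/2,5)
E
```

```text
t 24.35 p [0.4273 0.2695 0.0564] F [-0.2 -0.2 -1.6] T [-0.02  0.02  0.01] w 0.0227 q [ 0.56 -0.01 -0.26  1.32 -0.    0.29] rot [-0.003 -0.002  0.001]
[0.42, 0.05, 0.02] [-0.0006, -0.0004, 0.0001]
[0.42, 0.05, 0.02] [-0.0006, -0.0004, 0.0001]
[0.42, 0.05, 0.02] [-0.0006, -0.0004, 0.0001]
[0.42, 0.05, 0.02] [-0.0006, -0.0004, 0.0001]
[0.42, 0.05, 0.02] [-0.0006, -0.0004, 0.0001]
```

>>> move_arm --rows '[{"linear": [0.4, 0.05, 0.02], "turn": [0, 0, 0], "gripper": 1.5}, {"linear": [0.4, 0.05, 0.02], "turn": [0, 0, 0], "gripper": 1.5}, {"linear": [0.4, 0.05, 0.02], "turn": [0, 0, 0], "gripper": 1.5}, {"linear": [0.4, 0.05, 0], "turn": [0, 0, 0], "gripper": 1.5}, {"linear": [0.3, 0.05, 0], "turn": [0, 0, 0], "gripper": 1.5}, {"linear": [0, 0, 0], "turn": [0, 0, 0], "gripper": 1.5}, {"linear": [0, 0, 0], "turn": [0, 0, 0], "gripper": 1.5}, {"linear": [0, 0, 0], "turn": [0, 0, 0], "gripper": 1.5}]'

```text
time: 25.15
tool_pos: [0.428, 0.2727, 0.0393]
tcp_rot: [0.253, 1.57, 0.522]
wrist_force: [0.3, -0.3, -2.6]
width: 0.0227
```

```bash
python3 - <<'E'
from h import *
plan([.4274,.2719,.0352],.272+np.pi/2,1)
E
```

```text
t 25.15 p [0.428  0.2727 0.0393] F [ 0.3 -0.3 -2.6] T [-0.02  0.03 -0.01] w 0.0227 q [ 0.57 -0.   -0.29  1.28 -0.    0.3 ] rot [-0.003  0.    -0.   ]
[0.41, -0.06, -0.08] [-0.0029, 0.0003, -0.0001]
```

>>> move_arm --rows '[{"linear": [0.15, -0.03, -0.04], "turn": [0, 0, 0], "gripper": 1.5}, {"linear": [0.15, -0.03, -0.04], "turn": [0, 0, 0], "gripper": 1.5}, {"linear": [0.15, 0, 0], "turn": [0, 0, 0], "gripper": 1.5}, {"linear": [0, 0, 0], "turn": [0, 0, 0], "gripper": 1.5}, {"linear": [0, 0, 0], "turn": [0, 0, 0], "gripper": 1.5}, {"linear": [0, 0, 0], "turn": [0, 0, 0], "gripper": 1.5}, {"linear": [0, 0, 0], "turn": [0, 0, 0], "gripper": 1.5}, {"linear": [0, 0, 0], "turn": [0, 0, 0], "gripper": 1.5}]'

```text
time: 25.95
tool_pos: [0.4273, 0.2717, 0.0352]
tcp_rot: [-0.119, 1.57, 0.15]
wrist_force: [-3.9, -2.8, 5.5]
width: 0.023
```

```bash
python3 - <<'E'
from h import *
plan([.4274,.2719,.0352],.272+np.pi/2,1)
E
```

```text
t 25.95 p [0.4273 0.2717 0.0352] F [-3.9 -2.8  5.5] T [-0.51  0.62 -0.  ] w 0.023 q [ 0.57 -0.   -0.3   1.28 -0.    0.3 ] rot [-0.003  0.     0.   ]
[-0.0, 0.01, 0.02] [-0.003, 0.0003, 0.0]
```

Seated at the grasp pose with light contact, so I'll open the gripper.

>>> move_arm --rows '[{"linear": [0, 0, 0], "turn": [0, 0, 0], "gripper": 3}, {"linear": [0, 0, 0], "turn": [0, 0, 0], "gripper": 4}, {"linear": [0, 0, 0], "turn": [0, 0, 0], "gripper": 6}, {"linear": [0, 0, 0], "turn": [0, 0, 0], "gripper": 8.5}, {"linear": [0, 0, 0], "turn": [0, 0, 0], "gripper": 8.5}, {"linear": [0, 0, 0], "turn": [0, 0, 0], "gripper": 8.5}, {"linear": [0, 0, 0], "turn": [0, 0, 0], "gripper": 8.5}, {"linear": [0, 0, 0], "turn": [0, 0, 0], "gripper": 8.5}]'

```text
time: 26.75
tool_pos: [0.4273, 0.2718, 0.0346]
tcp_rot: [-2.145, 1.571, -1.876]
wrist_force: [0.2, -0.8, 0.3]
width: 0.0852
```

>>> move_arm --rows '[{"linear": [-1, 0, 0], "turn": [0, 0, 0], "gripper": 8.5}, {"linear": [-2, 0, 0], "turn": [0, 0, 0], "gripper": 8.5}, {"linear": [-3, 0, 0], "turn": [0, 0, 0], "gripper": 8.5}, {"linear": [-3, 0, 0], "turn": [0, 0, 0], "gripper": 8.5}, {"linear": [-3, 0, 0], "turn": [0, 0, 0], "gripper": 8.5}, {"linear": [-3, 0, 0], "turn": [0, 0, 0], "gripper": 8.5}, {"linear": [-2, 4, 0], "turn": [0, 0, 0], "gripper": 8.5}, {"linear": [0, 4, 0], "turn": [0, 0, 0], "gripper": 8.5}]'

```text
time: 27.55
tool_pos: [0.4069, 0.35, 0.2091]
tcp_rot: [0.433, 1.565, 0.7]
wrist_force: [0.1, 0.7, -0.1]
width: 0.0849
```

```bash
python3 - <<'E'
from h import *
L=[manip.camera("scene") for _ in range(3)]; p=L[-1][0]; ds=np.median([x[1] for x in L],0)
cv2.imwrite("pics/v7.png",cv2.resize(p[140:230,130:250],(800,600),interpolation=3))
s=manip.sense(); print(s["time"],s["tool_pos"],s["wrist_force"],s["width"])
for l in("gauge_mid","go_tip"): print(l,[(r["point"],r["conf"],atz("scene",r["point"],.052)) for r in manip.mark_of(l,"scene")])
E
```

```text
27.7 [0.40536651 0.35053519 0.20519196] [-0.35545937  0.08217001 -0.9993625 ] 0.08481307986701012
gauge_mid [([188.6, 167.5], 0.96, array([[0.42621542, 0.27619107, 0.052     ]]))]
go_tip [([176.1, 177.5], 0.72, array([[0.50249356, 0.29237673, 0.052     ]]))]
```

View pics/v7.png

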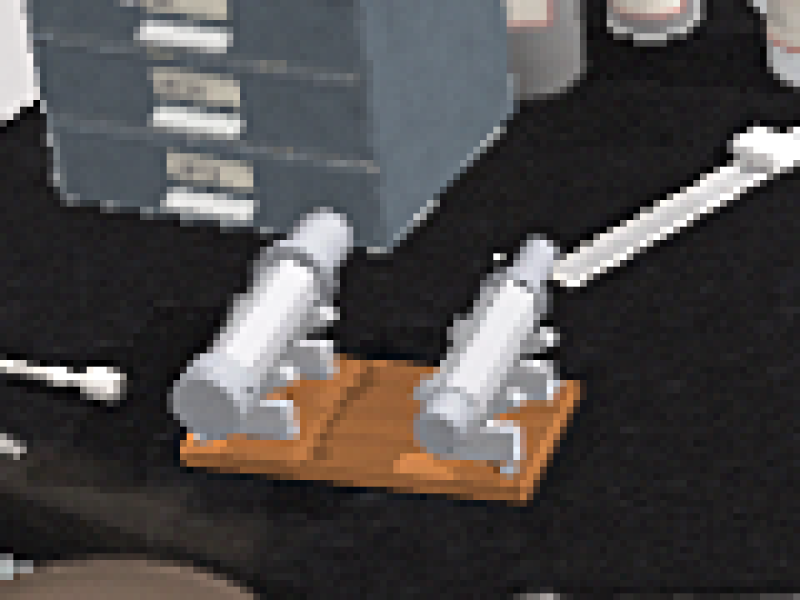

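Both gauges lie in their cradles, thick at left (~(260,330)). I'll confirm with the same top-depth fit as at the start, then sign off if it agrees.

```bash
python3 - <<'E'
from h import *
ds=np.median([manip.camera("top")[1] for _ in range(4)],0)
for nm,D in(("before",np.load("topd.npy")),("after",ds)):
    c=cloud("top",D,np.ones(D.shape,bool))
    for g,y0,y1 in(("thick",.22,.33),("slim",.12,.22)):
        q=c[(c[:,0]>.33)&(c[:,0]<.56)&(c[:,1]>y0)&(c[:,1]<y1)&(c[:,2]>.056)&(c[:,2]<.09)]
        m=q[:,:2].mean(0);u=np.linalg.svd(q[:,:2]-m,full_matrices=False)[2][0];u*=np.sign(u[0]);s=(q[:,:2]-m)@u
        print(nm,g,len(q),m.round(4),"yaw",np.arctan2(u[1],u[0]).round(3),(m+u*s.min()).round(4),(m+u*s.max()).round(4),np.percentile(q[:,2],[50,90]).round(4))
E
```

```text
before thick 472 [0.4353 0.2749] yaw 0.272 [0.3614 0.2543] [0.5146 0.297 ] [0.063  0.0672]
before slim 371 [0.4594 0.1674] yaw 0.275 [0.3907 0.148 ] [0.5411 0.1904] [0.0611 0.0647]
after thick 475 [0.4344 0.2748] yaw 0.276 [0.361 0.254] [0.514  0.2973] [0.0629 0.0673]
after slim 376 [0.4602 0.1677] yaw 0.274 [0.3906 0.1482] [0.5423 0.1907] [0.0611 0.0649]
```

```bash
python3 -c "
from h import *
print(manip.sign_off(), manip.sense()['time'])"
```

```text
the job is handed in; nothing more can be done
the job is handed in; nothing more can be done
```

The bore check is done and handed in at about 28 s of the 61 s allowed. Sign-off reports no verdict, so what follows rests on my own measurements.

- **Go end:** it went into the bore from the left until the collar met the bushing, at about 21 N. I moved it 1 mm sideways on the way in because it brushed the wall with about 2 N.
- **No-go end:** I pressed it on the right mouth at 8–11 N for about 1.5 s. It did not enter, and the picture showed it squarely on the brass ring.
- **Gauge put back:** it lies in its own cradle. A before-and-after depth fit puts it about 1 mm and 0.004 rad from where it started.
- **Everything else:** the slimmer gauge is within 1 mm of its start by the same fit, which is measurement noise. The tape roll and stopwatch looked unmoved in the pictures, but I did not measure them. The gripper was open and clear of everything at the end.

One thing disagreed: the collar touched about 2 mm further along than I had estimated. The no-go contact showed the same shift, so it is probably a small offset in where I gripped the handle. One early network call also failed to find the housing, so I located it from depth instead.

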